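# Make up two table caddies at the kitchen pass

## Task

Make up the two black caddies for the tables, one thing standing in each compartment. In the long caddy with three compartments, stand the pepper mill in the middle, and the tall squeeze bottle and the jar in the two ends, either way round; in the short caddy with two compartments, stand the short squeeze bottle and the square tub, either way round. Set each thing down upright and gently near the middle of its compartment, without dropping it or tipping it over, and leave the salt shaker and the white ramekin where they are.

Things in the scene. Friction and masses are not known exactly. Their poses are not given: they have to be found in the camera images.
- long_caddy: Low open plastic caddy with black walls and a grey floor, three equal square compartments in a row along its y axis; 86 (x) x 250 (y) x 15 mm high, walls and floor 4 mm thick. Fixed to the worktop. Each compartment is 78 x 78 mm inside; their centres lie at y = -82, 0 and +82 mm. Origin at the centre of the underside, z up; its floor is at z = 4 mm, wall tops at 15 mm.
- short_caddy: The same kind of low caddy (black walls, grey floor) with two compartments: 86 (x) x 168 (y) x 15 mm high, walls and floor 4 mm. Fixed to the worktop. Compartments 78 x 78 mm inside, centres at y = -41 and +41 mm. Origin at the centre of the underside, z up; its floor is at z = 4 mm.
- tall_bottle: Tall white plastic squeeze bottle with a grey cap and pointed nozzle, rigid, upright: straight round body 50 mm in diameter up to z = 120 mm, cap 44 mm wide to z = 130 mm, then nozzle; 155 mm tall in all. Origin at the centre of the underside, z up the bottle. About 0.35 kg.
- short_bottle: Short, stouter white plastic squeeze bottle of the same form, rigid, upright: straight round body 58 mm in diameter up to z = 70 mm, cap 52 mm wide to z = 80 mm, then nozzle; 105 mm tall in all. Origin at the centre of the underside, z up. About 0.22 kg.
- jar: Round amber glass jar with a steel lid, upright: 58 mm in diameter, 75 mm tall, the lid (58 mm) from z = 60 mm up. Origin at the centre of the underside, z up. About 0.24 kg.
- pepper_mill: Turned dark-wood pepper mill, upright: foot 44 mm in diameter, waist 30 mm at z = 45 mm, straight round head 37 mm in diameter from z = 80 to 112 mm, small steel ball on top; 131 mm tall in all. Origin at the centre of the underside, z up. About 0.22 kg.
- tub: Low square white plastic tub with a white lid fixed on: body 46 x 46 mm up to z = 41 mm, lid 48 x 48 mm, 45 mm tall in all. Origin at the centre of the underside, z up, x and y along its sides. About 0.15 kg.
- salt_shaker: Small salt shaker, glass with a steel top, 38 mm in diameter and 74 mm tall, standing among the stock. Not wanted: to be left where it is. Origin at the centre of the underside.
- ramekin: Small round white ceramic bowl, 76 mm across the rim and 40 mm tall, near the far edge. Not wanted: to be left where it is. Origin at the centre of the underside.
Not all that is in view belongs to the job. Leave any red look-alike of the tall_bottle alone.

How it is judged:
At the end, for the whole second after the job is handed in: Mill in the long caddy's middle, tall bottle and jar in its ends, short bottle and tub in the short caddy: each upright (0.1 rad), on the floor, within 20 mm of its compartment's centre along each side, released, at rest; salt shaker and ramekin within 30 mm of their start (y of pepper_mill in the frame of long_caddy between -0.02 and 0.02 m and x of pepper_mill in the frame of long_caddy between -0.02 and 0.02 m and z of pepper_mill in the frame of long_caddy between 0.001 and 0.008 m and angle between pepper_mill's own z axis and vertical below 0.1 rad and (((y of tall_bottle in the frame of long_caddy between 0.062 and 0.102 m and x of tall_bottle in the frame of long_caddy between -0.02 and 0.02 m and z of tall_bottle in the frame of long_caddy between 0.001 and 0.008 m and angle between tall_bottle's own z axis and vertical below 0.1 rad) and (y of jar in the frame of long_caddy between -0.102 and -0.062 m and x of jar in the frame of long_caddy between -0.02 and 0.02 m and z of jar in the frame of long_caddy between 0.001 and 0.008 m and angle between jar's own z axis and vertical below 0.1 rad)) or ((y of tall_bottle in the frame of long_caddy between -0.102 and -0.062 m and x of tall_bottle in the frame of long_caddy between -0.02 and 0.02 m and z of tall_bottle in the frame of long_caddy between 0.001 and 0.008 m and angle between tall_bottle's own z axis and vertical below 0.1 rad) and (y of jar in the frame of long_caddy between 0.062 and 0.102 m and x of jar in the frame of long_caddy between -0.02 and 0.02 m and z of jar in the frame of long_caddy between 0.001 and 0.008 m and angle between jar's own z axis and vertical below 0.1 rad))) and (((y of short_bottle in the frame of short_caddy between 0.021 and 0.061 m and x of short_bottle in the frame of short_caddy between -0.02 and 0.02 m and z of short_bottle in the frame of short_caddy between 0.001 and 0.008 m and angle between short_bottle's own z axis and vertical below 0.1 rad) and (y of tub in the frame of short_caddy between -0.061 and -0.021 m and x of tub in the frame of short_caddy between -0.02 and 0.02 m and z of tub in the frame of short_caddy between 0.001 and 0.008 m and angle between tub's own z axis and vertical below 0.1 rad)) or ((y of short_bottle in the frame of short_caddy between -0.061 and -0.021 m and x of short_bottle in the frame of short_caddy between -0.02 and 0.02 m and z of short_bottle in the frame of short_caddy between 0.001 and 0.008 m and angle between short_bottle's own z axis and vertical below 0.1 rad) and (y of tub in the frame of short_caddy between 0.021 and 0.061 m and x of tub in the frame of short_caddy between -0.02 and 0.02 m and z of tub in the frame of short_caddy between 0.001 and 0.008 m and angle between tub's own z axis and vertical below 0.1 rad))) and linear speed of each of tall_bottle, jar, pepper_mill, short_bottle, tub below 0.02 m/s and angular speed of each of tall_bottle, jar, pepper_mill, short_bottle, tub below 0.2 rad/s and contact force between each of tall_bottle, jar, pepper_mill, short_bottle, tub and the fingers below 0.1 N and distance of each of salt_shaker, ramekin from where it was at the start of the episode below 0.03 m); the robot touches nothing.
It fails at once if one of the five things is tipped over (more than 0.6 rad) (angle between any of tall_bottle, jar, pepper_mill, short_bottle, tub's own z axis and vertical above 0.6 rad).
It fails at once if one of the five things is dropped (let go and falling faster than 0.7 m/s, a fall of about 25 mm) ((linear speed of tall_bottle above 0.7 m/s and contact force between tall_bottle and the fingers below 0.1 N) or (linear speed of jar above 0.7 m/s and contact force between jar and the fingers below 0.1 N) or (linear speed of pepper_mill above 0.7 m/s and contact force between pepper_mill and the fingers below 0.1 N) or (linear speed of short_bottle above 0.7 m/s and contact force between short_bottle and the fingers below 0.1 N) or (linear speed of tub above 0.7 m/s and contact force between tub and the fingers below 0.1 N)).
It fails at once if the salt shaker or the ramekin is pushed more than 30 mm or tipped over (distance of any of salt_shaker, ramekin from where it was at the start of the episode above 0.03 m or angle between any of salt_shaker, ramekin's own z axis and vertical above 0.6 rad).
It also fails if it takes over 122 s, if anything falls off the work surface, if the arm or the gripper's body presses on something with over 40 N, if the wrist force passes 120 N, or if a joint passes its speed limit or range.

## Robot

A 7-joint arm with a two-finger parallel gripper is mounted at the origin on the work surface. World frame = base frame: x ahead of the robot, y to its left, z up, the work surface at z = 0. Lengths are in m, angles in rad, forces in N, time in s.
With the tool pointing down it reaches from about 0.35 to 0.9 m from the base axis. Payload 8.1 kg.
Tool frame: the origin (TCP) lies midway between the tips of the shut fingers; the grasp point (between the pads) lies 19 mm behind it; z points along the fingers, y is the line along which they close (so a half turn about z gives the same grasp; the last joint's range is limited). The gripper opens to 92 mm and grips with 3 to 60 N. Pads are 19 mm wide; open, the fingers measure 130 mm over their backs; the gripper's body (75 mm by 190 mm) begins 47 mm behind the grasp point.
Start: joints at [1.21, 0.434, 0.025, 1.573, -0.012, 1.134, -0.075], TCP at [0.159, -0.604, 0.201] pointing down, gripper open.
Joint ranges: [-2.62, 2.62], [-0.44, 2.09], [-1.27, 1.32], [0.08, 2.57], [-1.32, 4.46], [0.12, 2], [-2.74, 2.74]. Speed limits (rad/s): [2.22, 2.22, 3.01, 3.01, 3.14, 3.14, 3.14].

## Interface

Orientations are given as [roll, pitch, yaw] about the fixed x, y, z axes, in that order (R = Rz(yaw) Ry(pitch) Rx(roll)).
In Python, from rig import bot gives the robot as it stands.
- The arm moves only by the tool jog_arm, never from a script. Its argument "moves" is a list of rows, each a list of 6 numbers: the shift along the tool's x, y, z in m, then the turn, a rotation vector about the tool's x, y, z in degrees. A call has 1 to 12 rows; each row shifts and turns the commanded pose from where the row before left it, along the tool's axes as they then stand; what a row does not reach is not made up. A row lasts 1/12 s, in which the tool goes at most 41.7 mm and 7.16 degrees, less where a joint would pass 70% of its speed; a pose out of reach is approached as far as the arm can. A call with a gripper value outside its range is refused whole. "gripper" is the opening, from -1 (shut) to 1 (fully open), set as the call begins (left out, the last holds). The fingers move at their own pace and stop on an object; "squeeze" is the grip in N (left out, the last holds). Time passes only in rows, so rows that do not move let the fingers close. It gives the time, the measured TCP pose, the force, the opening and the grip force at its end, in the units of the state.
- bot.get_obs(): the state, without advancing time (a new reading comes with each control period).
- bot.snapshot(name): name is "side" or "top" or "wrist"; returns the picture (480x640x3 uint8, blue, green, red); there is no depth.
- bot.camera_params(name): a dict with "vertical_fov" (degrees; the focal length in pixels is half the picture's height over the tangent of half this angle, whatever the lens; pixels are square), "cx", "cy" (the principal point, pixels), "distortion" ([k1, k2, p1, p2, k3] as OpenCV has them; the pictures are not rectified), "rvec" (rotation vector, rad) and "tvec" (3), from world to camera coordinates, as OpenCV has them; the wrist camera has in their place "mount" (4x4, takes a point from camera to tool coordinates, whose origin is the TCP and whose axes are the flange's). Camera axes: x right, y down, z forward; pixel columns grow to the right and rows downward; lengths in m; the calibration is good to about 2 mm. A picture is of the moment at which its call begins: read the wrist's pose just before it. camera_params takes no time and is no camera call.
- bot.close_job(): hands the job in; it is judged then, once.
The state is a dict: "t": time; "q": joint angles; "dq": joint speeds; "joint_torque": joint torques, N m; "position": TCP position; "ee_rot": TCP orientation; "force": force on the tool from outside, world axes, zero at the start; "moment": the same for the moment, N m; "width": opening from 0.0 (shut) to 1.0 (fully open); "finger_force": force on a finger pad.
Only numpy, scipy, OpenCV 4.12 (cv2) and the standard library are available. Lean on these libraries where they do the work, as an engineer would, in place of code of your own. Each camera call takes 0.05 s, during which the arm holds its last target. There are 200 camera calls.

## Working session

There is one attempt and no reset: what is moved stays moved. The work goes in short steps, Python scripts to look and compute and a tool call to move; the robot and the scene stay as the last step left them, time stands still between calls to the robot, and variables do not carry over. Pictures are saved under pics/ and viewed, at most 14 in all, crops included, and the job is handed in when it is done.

Besides the shell and the picture viewer there is one more tool, called after ">>>" in YAML: its name, and indented under it one key for each argument. jog_arm: Moves the arm, as the interface text tells. Its arguments: {"type":"object","properties":{"moves":{"type":"array","items":{"type":"array","items":{"type":"number"}}},"gripper":{"type":"number"},"squeeze":{"type":"number"}},"required":["moves"]}

```bash
mkdir -p pics; ls; cat > h.py <<'E'
import numpy as np, cv2
from rig import bot
from scipy.spatial.transform import Rotation as R
def cam(name,obs=None):
    p=bot.camera_params(name); f=240/np.tan(np.radians(p["vertical_fov"])/2)
    K=np.array([[f,0,p["cx"]],[0,f,p["cy"]],[0,0,1]]); d=np.array(p["distortion"],float)
    if "mount" in p:
        T=np.eye(4); T[:3,:3]=R.from_euler("xyz",obs["ee_rot"]).as_matrix(); T[:3,3]=obs["position"]
        M=T@np.array(p["mount"])
    else:
        M=np.eye(4); Rm=cv2.Rodrigues(np.array(p["rvec"],float))[0]; M[:3,:3]=Rm.T; M[:3,3]=-Rm.T@np.array(p["tvec"]).ravel()
    return K,d,M
def ray(c,uv):
    K,d,M=c; n=cv2.undistortPoints(np.array(uv,float).reshape(-1,1,2),K,d).reshape(-1,2)
    return M[:3,3],np.c_[n,np.ones(len(n))]@M[:3,:3].T
def onz(c,uv,z):
    o,D=ray(c,uv); return o+D*((z-o[2])/D[:,2])[:,None]
def proj(c,P):
    K,d,M=c; W=np.linalg.inv(M); return cv2.projectPoints(np.array(P,float).reshape(-1,1,3),cv2.Rodrigues(W[:3,:3])[0],W[:3,3],K,d)[0].reshape(-1,2)
E
python3 - <<'E'
from h import *
o=bot.get_obs(); print({k:np.round(v,3) for k,v in o.items()})
for n in("top","side","wrist"):
    cv2.imwrite(f"pics/{n}0.png",bot.snapshot(n)); K,d,M=cam(n,o); print(n,K[0,0],d,np.round(M,3).tolist())
E
```

```text
pics
{'t': np.float64(0.0), 'q': array([ 1.21 ,  0.435,  0.025,  1.574, -0.012,  1.134, -0.075]), 'dq': array([ 0.001, -0.001, -0.001,  0.   , -0.001,  0.002, -0.001]), 'joint_torque': array([-1.0000e-03, -6.6785e+01,  9.8500e-01, -3.1447e+01, -6.1000e-02,
        4.3000e-02,  0.0000e+00]), 'position': array([ 0.159, -0.604,  0.2  ]), 'ee_rot': array([-3.14 ,  0.   ,  0.258]), 'force': array([-0.123,  0.176, -0.224]), 'moment': array([-0.011,  0.063,  0.022]), 'finger_force': np.float64(0.0), 'width': np.float64(0.998)}
top 522.3693884979513 [-0.07475836  0.          0.          0.          0.        ] [[0.005, -0.984, 0.178, 0.272], [-1.0, -0.007, -0.013, -0.008], [0.014, -0.178, -0.984, 1.319], [0.0, 0.0, 0.0, 1.0]]
side 436.9304225853634 [-0.00125007  0.          0.          0.          0.        ] [[-0.793, -0.403, 0.457, 0.065], [-0.609, 0.544, -0.577, 0.574], [-0.017, -0.736, -0.677, 0.725], [0.0, 0.0, 0.0, 1.0]]
wrist 380.1648172816118 [-0.06759863  0.          0.          0.          0.        ] [[0.255, -0.933, -0.253, 0.227], [-0.967, -0.247, -0.064, -0.586], [-0.003, 0.261, -0.965, 0.383], [0.0, 0.0, 0.0, 1.0]]
```

View pics/top0.png

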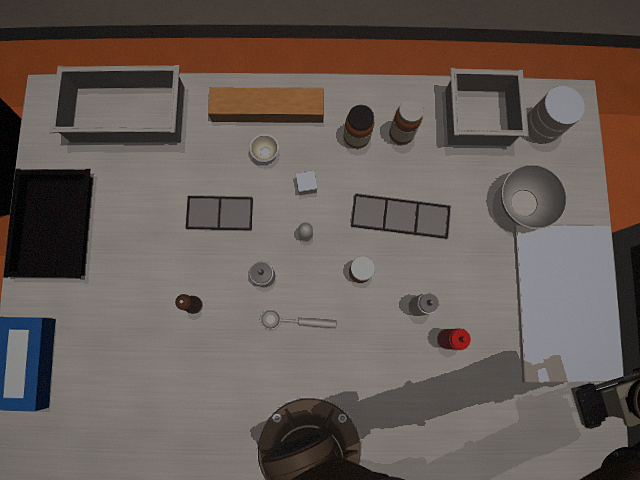

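View pics/side0.png

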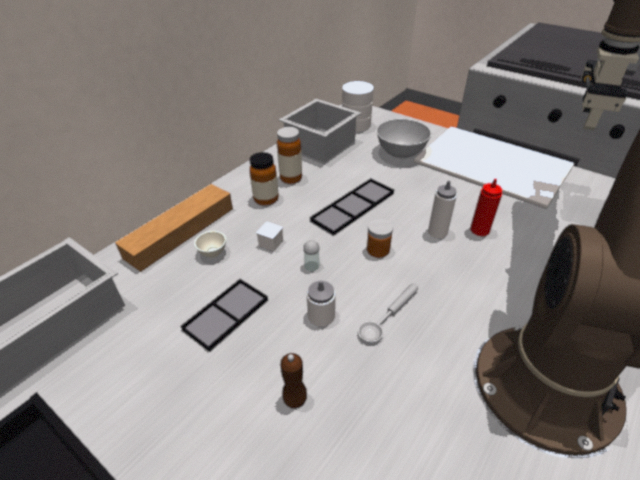

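```bash
python3 - <<'E'
from h import *
t=cv2.imread("pics/top0.png")[165:325,165:475]
cv2.imwrite("pics/topc.png",cv2.resize(t,None,fx=2.5,fy=2.5,interpolation=cv2.INTER_CUBIC))
s=cv2.imread("pics/side0.png")[170:420,170:470]
cv2.imwrite("pics/sidec.png",cv2.resize(s,None,fx=2.4,fy=2.4,interpolation=cv2.INTER_CUBIC))
E
```

```text
(no output)
```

View pics/topc.png

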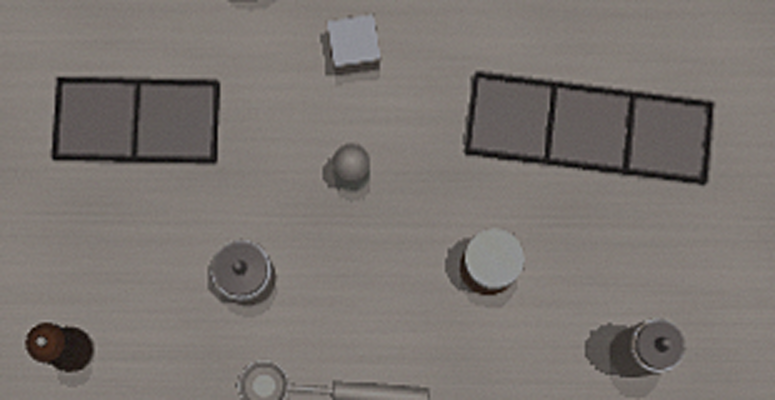

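View pics/sidec.png

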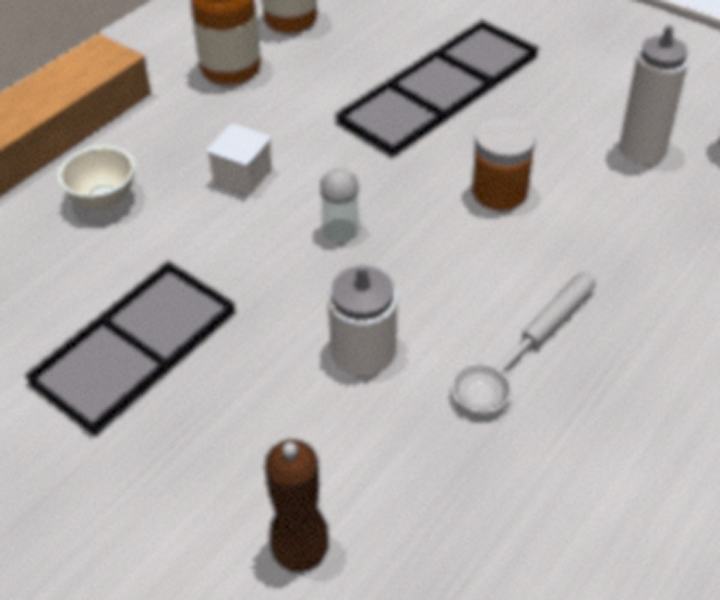

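```bash
python3 - <<'E'
from h import *
T=cam("top");S=cam("side")
t=lambda a:(np.array(a,float)+.5)/2.5-.5+[165,165]
s=lambda a:(np.array(a,float)+.5)/2.4-.5+[170,170]
pt={"short":([(57,78),(219,81),(216,162),(53,159)],[(168,265),(234,307),(95,434),(29,379)],.015),
"long":([(474,73),(713,102),(706,183),(465,153)],[(484,22),(537,50),(392,155),(338,118)],.015),
"tub":([(326,19),(374,13),(381,61),(334,68)],[(208,155),(239,126),(271,147),(240,165)],.045),
"jar":([(493,260)],[(504,142)],.075),"tall":([(662,345)],[(667,30)],.155),"shortb":([(239,267)],[(362,270)],.105),
"mill":([(41,341)],[(290,448)],.128),"salt":([(351,161)],[(339,178)],.07)}
for k,(a,b,z) in pt.items():
    A=onz(T,t(a),z)[:,:2];B=onz(S,s(b),z)[:,:2]
    print(k,A.mean(0).round(4),B.mean(0).round(4))
    for X in(A,B):
        if len(X)==4:
            e=np.diff(np.r_[X,X[:1]],axis=0); print("   len",np.linalg.norm(e,axis=1).round(4),"ang",np.degrees(np.arctan2(e[:,1],e[:,0])).round(1))
E
```

```text
short [0.5825 0.233 ] [0.5801 0.2412]
   len [0.1678 0.0853 0.1669 0.0855] ang [-90.7 179.6  89.3   0.2]
   len [0.0843 0.1659 0.0859 0.1635] ang [179.2  90.5  -2.4 -90.1]
long [ 0.5781 -0.233 ] [ 0.5754 -0.2239]
   len [0.2498 0.0862 0.249  0.0852] ang [-96.5 172.8  83.2  -6.6]
   len [0.0818 0.2519 0.0842 0.2503] ang [171.   84.2 -10.1 -96.3]
tub [0.6599 0.0101] [0.6561 0.0185]
   len [0.0492 0.0512 0.048  0.0523] ang [ -82.1 -171.7   99.3    9.7]
   len [0.0526 0.0487 0.0394 0.0367] ang [-83.6 173.4  80.3  12.2]
jar [ 0.4325 -0.1262] [ 0.4314 -0.1146]
tall [ 0.3465 -0.2694] [ 0.349 -0.263]
shortb [0.4204 0.1144] [0.4221 0.1212]
mill [0.3483 0.2911] [0.3496 0.2943]
salt [0.5296 0.0113] [0.5303 0.0156]
```

```bash
cat >> h.py <<'E'
def plan(x,y,z,yaw,n):
    """constant row, repeated n times, from measured pose to (x,y,z,yaw deg) tool down"""
    o=bot.get_obs(); R0=R.from_euler("xyz",o["ee_rot"]); p=np.array(o["position"])
    rv=(R0.inv()*R.from_euler("xyz",[np.pi,0,np.radians(yaw)])).as_rotvec(); 
    A=sum((R0*R.from_rotvec(rv*k/n)).as_matrix() for k in range(n))
    d=np.linalg.solve(A,np.array([x,y,z])-p)
    print("pos",p.round(4),"rpy",np.degrees(o["ee_rot"]).round(1),"n",n,"row",d.round(4).tolist(),np.degrees(rv/n).round(2).tolist(),"mm/row",(np.linalg.norm(d)*1e3).round(1),"t",round(float(o["t"]),1),"w",round(float(o["width"]),3),"ff",round(float(o["finger_force"]),1))
E
python3 -c "
from h import *
plan(.56,.01,.26,99,24)"
```

```text
pos [ 0.1592 -0.604   0.2006] rpy [-179.9    0.    14.8] n 24 row [0.0335, -0.001, -0.0025] [-0.0, -0.0, -3.51] mm/row 33.6 t 0.1 w 1.002 ff 0.0
```

>>> jog_arm:
  moves:
    - [0.0335, -0.001, -0.0025, 0, 0, -3.5]
    - [0.0335, -0.001, -0.0025, 0, 0, -3.5]
    - [0.0335, -0.001, -0.0025, 0, 0, -3.5]
    - [0.0335, -0.001, -0.0025, 0, 0, -3.5]
    - [0.0335, -0.001, -0.0025, 0, 0, -3.5]
    - [0.0335, -0.001, -0.0025, 0, 0, -3.5]
    - [0.0335, -0.001, -0.0025, 0, 0, -3.5]
    - [0.0335, -0.001, -0.0025, 0, 0, -3.5]
    - [0.0335, -0.001, -0.0025, 0, 0, -3.5]
    - [0.0335, -0.001, -0.0025, 0, 0, -3.5]
    - [0.0335, -0.001, -0.0025, 0, 0, -3.5]
    - [0.0335, -0.001, -0.0025, 0, 0, -3.5]

```text
t: 1.15
position: [0.4795, -0.3734, 0.231]
ee_rot: [-3.141, 0.0, 0.994]
force: [-0.2, 0.3, 0.3]
width: 0.997
finger_force: 0.0
```

```bash
python3 - <<'E'
from h import *
plan(.56,.01,.26,99,12)
o=bot.get_obs(); cv2.imwrite("pics/w1.png",bot.snapshot("wrist")); import json; json.dump({k:np.array(o[k]).tolist() for k in("position","ee_rot")},open("pics/w1.json","w"))
E
```

```text
pos [ 0.4795 -0.3734  0.231 ] rpy [-180.     0.    56.9] n 12 row [0.0334, -0.0011, -0.0024] [-0.0, -0.0, -3.51] mm/row 33.5 t 1.1 w 0.997 ff 0.0
```

View pics/w1.png

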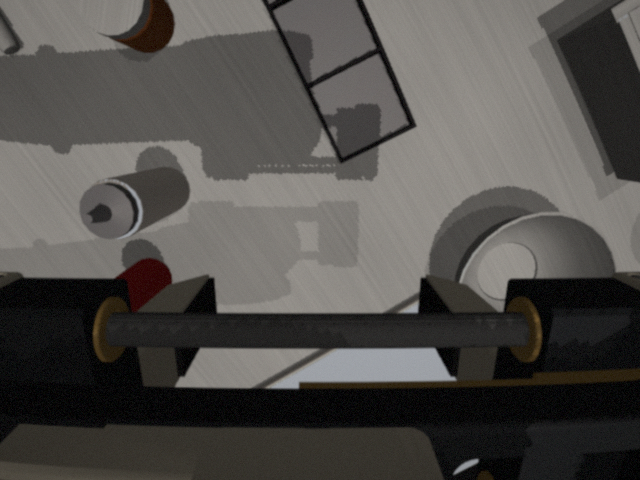

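```bash
python3 - <<'E'
from h import *
import json; o=json.load(open("pics/w1.json")); W=cam("wrist",o)
print(onz(W,[(342,161),(414,126)],.015),onz(W,[(93,213)],.155))
T=cam("top");t=lambda a:(np.array(a,float)+.5)/2.5-.5+[165,165]
S=cam("side");s=lambda a:(np.array(a,float)+.5)/2.4-.5+[170,170]
print(onz(T,t([(706,183),(713,102)]),.015)); print(onz(S,s([(537,50),(484,22)]),.015))
for z in(.14,.155,.17):print(onz(T,t([(662,345)]),z),onz(S,s([(667,30)]),z),onz(W,[(93,213)],z))
E
```

```text
[[ 0.52610856 -0.34903641  0.015     ]
 [ 0.60634137 -0.35895309  0.015     ]] [[ 0.35700856 -0.270479    0.155     ]]
[[ 0.5208862  -0.35149395  0.015     ]
 [ 0.606446   -0.36229833  0.015     ]]
[[ 0.52179503 -0.34234382  0.015     ]
 [ 0.60261293 -0.35520102  0.015     ]]
[[ 0.34743038 -0.2727648   0.14      ]] [[ 0.35644421 -0.28500462  0.14      ]] [[ 0.34764979 -0.26792087  0.14      ]]
[[ 0.34646722 -0.26939896  0.155     ]] [[ 0.34898164 -0.26299064  0.155     ]] [[ 0.35700856 -0.270479    0.155     ]]
[[ 0.34550406 -0.26603312  0.17      ]] [[ 0.34151907 -0.24097665  0.17      ]] [[ 0.36636733 -0.27303712  0.17      ]]
```

>>> jog_arm:
  moves:
    - [0.0335, -0.001, -0.0025, 0, 0, -3.5]
    - [0.0335, -0.001, -0.0025, 0, 0, -3.5]
    - [0.0335, -0.001, -0.0025, 0, 0, -3.5]
    - [0.0335, -0.001, -0.0025, 0, 0, -3.5]
    - [0.0335, -0.001, -0.0025, 0, 0, -3.5]
    - [0.0335, -0.001, -0.0025, 0, 0, -3.5]
    - [0.0335, -0.001, -0.0025, 0, 0, -3.5]
    - [0.0335, -0.001, -0.0025, 0, 0, -3.5]
    - [0.0335, -0.001, -0.0025, 0, 0, -3.5]
    - [0.0335, -0.001, -0.0025, 0, 0, -3.5]

```text
t: 2.03
position: [0.5683, -0.0557, 0.256]
ee_rot: [-3.141, -0.0, 1.604]
force: [1.1, -0.0, 0.4]
width: 1.0
finger_force: 0.0
```

```bash
python3 - <<'E'
from h import *
plan(.66,.01,.14,98,8)
o=bot.get_obs(); cv2.imwrite("pics/w2.png",bot.snapshot("wrist")); import json; json.dump({k:np.array(o[k]).tolist() for k in("position","ee_rot")},open("pics/w2.json","w"))
E
```

```text
pos [ 0.5683 -0.0557  0.256 ] rpy [-180.    -0.    91.9] n 8 row [0.0073, 0.0121, 0.0145] [-0.0, -0.0, -0.76] mm/row 20.2 t 2.0 w 1.0 ff 0.0
```

View pics/w2.png

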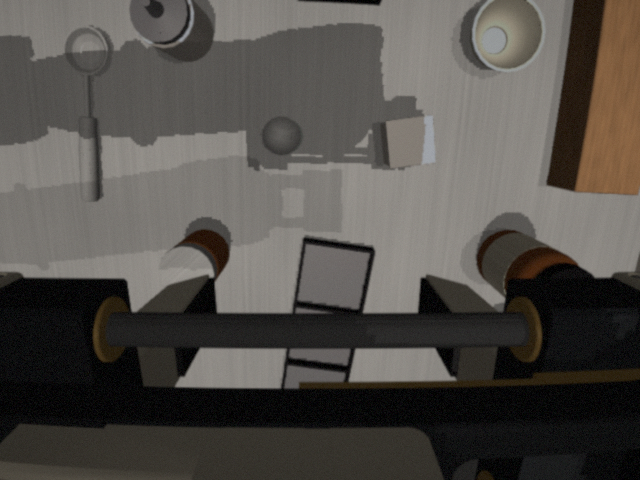

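```bash
python3 - <<'E'
from h import *
import json; o=json.load(open("pics/w2.json")); W=cam("wrist",o)
print("caddy",onz(W,[(304,238),(375,247)],.015)[:,:2],"tub",onz(W,[(383,118),(433,116),(435,163),(388,167)],.045)[:,:2].mean(0))
T=cam("top");t=lambda a:(np.array(a,float)+.5)/2.5-.5+[165,165]
print("top",onz(T,t([(465,153),(474,73)]),.015)[:,:2])
print("salt w",onz(W,[(282,133)],.062))
E
```

```text
caddy [[ 0.55511674 -0.09949778]
 [ 0.63785302 -0.10755355]] tub [0.66026797 0.01337813]
top [[ 0.55018465 -0.1042344 ]
 [ 0.63483123 -0.11408475]]
salt w [[0.53262565 0.01672377 0.062     ]]
```

>>> jog_arm:
  moves:
    - [0.0075, 0.012, 0.0145, 0, 0, -0.7]
    - [0.0075, 0.012, 0.0145, 0, 0, -0.7]
    - [0.0075, 0.012, 0.0145, 0, 0, -0.7]
    - [0.0075, 0.012, 0.0145, 0, 0, -0.7]
    - [0.0075, 0.012, 0.0145, 0, 0, -0.7]
    - [0.0075, 0.012, 0.0145, 0, 0, -0.7]
    - [0.0075, 0.012, 0.0145, 0, 0, -0.7]
    - [0.0075, 0.012, 0.0145, 0, 0, -0.7]
    - [0, 0, 0, 0, 0, 0]
    - [0, 0, 0, 0, 0, 0]

```text
t: 2.92
position: [0.6589, 0.0098, 0.139]
ee_rot: [-3.139, -0.0, 1.7]
force: [0.1, -0.8, 0.2]
width: 1.002
finger_force: 0.0
```

```bash
python3 - <<'E'
from h import *
plan(.66,.012,.021,97,8)
o=bot.get_obs(); cv2.imwrite("pics/w3.png",bot.snapshot("wrist"))
W=cam("wrist",o); print(proj(W,[(.66,.012,.045)]))
E
```

```text
pos [0.6589 0.0098 0.139 ] rpy [-179.9   -0.    97.4] n 8 row [0.0003, 0.0002, 0.0148] [-0.02, -0.0, 0.05] mm/row 14.8 t 2.9 w 1.002 ff 0.0
[[318.50006959 230.31745553]]
```

View pics/w3.png

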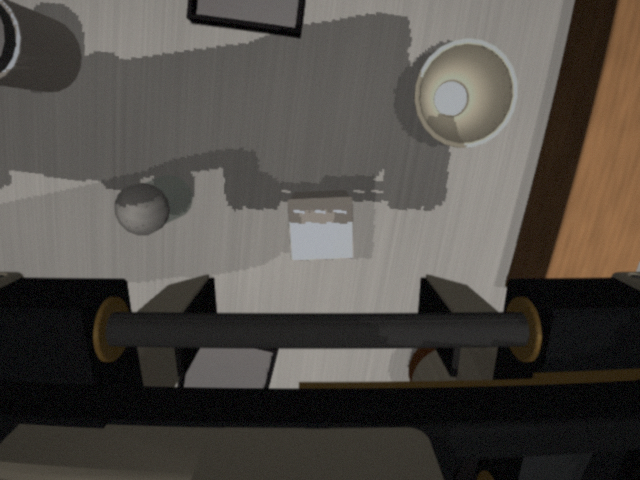

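>>> jog_arm:
  moves:
    - [0, 0, 0.0148, 0, 0, 0]
    - [0, 0, 0.0148, 0, 0, 0]
    - [0.001, 0, 0.0148, 0, 0, 0]
    - [0.001, 0, 0.0148, 0, 0, 0]
    - [0, 0, 0.0148, 0, 0, 0]
    - [0, 0, 0.0148, 0, 0, 0]
    - [0, 0, 0.0148, 0, 0, 0]
    - [0, 0, 0.0144, 0, 0, 0]
    - [0, 0, 0, 0, 0, 0]

```text
t: 3.72
position: [0.6577, 0.01, 0.0207]
ee_rot: [-3.139, 0.001, 1.698]
force: [-0.7, 1.0, -0.7]
width: 0.997
finger_force: 0.0
```

>>> jog_arm:
  moves:
    - [0, 0, 0, 0, 0, 0]
    - [0, 0, 0, 0, 0, 0]
    - [0, 0, 0, 0, 0, 0]
    - [0, 0, 0, 0, 0, 0]
    - [0, 0, 0, 0, 0, 0]
    - [0, 0, 0, 0, 0, 0]
    - [0, 0, 0, 0, 0, 0]
  gripper: -1
  squeeze: 15

```text
t: 4.3
position: [0.6595, 0.0117, 0.0225]
ee_rot: [3.141, 0.0, 1.699]
force: [0.7, -0.2, 0.0]
width: 0.545
finger_force: 0.0
```

>>> jog_arm:
  moves:
    - [0, 0, -0.01, 0, 0, 0]
    - [0, 0, -0.01, 0, 0, 0]
    - [0, 0, -0.015, 0, 0, 0]
    - [0, 0, -0.015, 0, 0, 0]
    - [0, 0, -0.015, 0, 0, 0]
    - [0, 0, -0.015, 0, 0, 0]
    - [0, 0, 0, 0, 0, 0]

```text
t: 4.88
position: [0.6616, 0.0124, 0.1067]
ee_rot: [3.136, 0.0, 1.699]
force: [0.2, -0.2, 0.2]
width: 0.035
finger_force: 0.0
```

```bash
python3 - <<'E'
from h import *
c=np.array([.582,.237]); y=np.array([np.sin(np.radians(.5)),np.cos(np.radians(.5))])
print(c-y*.041,c+y*.041)
plan(*(c-y*.041),.10,89.5,11)
E
```

```text
[0.58164221 0.19600156] [0.58235779 0.27799844]
pos [0.6616 0.0124 0.1067] rpy [179.7   0.   97.4] n 11 row [0.0171, -0.0062, 0.0006] [0.03, -0.0, 0.72] mm/row 18.2 t 4.9 w 0.035 ff 0.0
```

>>> jog_arm:
  moves:
    - [0, 0, 0, 0, 0, 0]
    - [0, 0, 0, 0, 0, 0]
    - [0, 0, 0, 0, 0, 0]
    - [0, 0, 0, 0, 0, 0]
    - [0, 0, 0, 0, 0, 0]
    - [0, 0, 0, 0, 0, 0]
    - [0, 0, 0, 0, 0, 0]
    - [0, 0, 0, 0, 0, 0]
    - [0, 0, 0, 0, 0, 0]
    - [0, 0, 0, 0, 0, 0]
    - [0, 0, 0, 0, 0, 0]
    - [0, 0, 0, 0, 0, 0]
  gripper: 1

```text
t: 5.88
position: [0.6593, 0.0117, 0.1022]
ee_rot: [-3.142, 0.0, 1.699]
force: [0.5, -0.3, -0.1]
width: 0.859
finger_force: 0.0
```

```bash
python3 - <<'E'
from h import *
plan(.66,.012,.021,97.4,7)
T=cam("top");S=cam("side")
for n,c in(("top",T),("side",S)):
    im=bot.snapshot(n); cv2.imwrite(f"pics/{n}1.png",im)
W=cam("wrist",bot.get_obs()); w=bot.snapshot("wrist"); cv2.imwrite("pics/w4.png",w[100:400])
print(proj(W,[(.66,.012,.045)]))
E
```

```text
pos [0.6593 0.0117 0.1022] rpy [-180.     0.    97.4] n 7 row [0.0, 0.0001, 0.0116] [-0.0, 0.0, -0.0] mm/row 11.6 t 5.9 w 0.859 ff 0.0
[[317.3320691  246.45869539]]
```

View pics/w4.png

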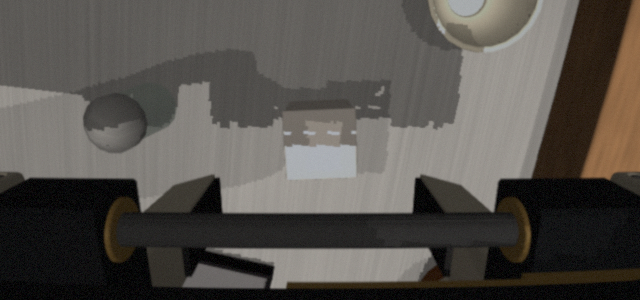

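Tub undisturbed, lid centre near (320,245) as predicted.

>>> jog_arm:
  moves:
    - [0, 0, 0.0116, 0, 0, 0]
    - [0, 0, 0.0116, 0, 0, 0]
    - [0, 0, 0.0116, 0, 0, 0]
    - [0, 0, 0.0116, 0, 0, 0]
    - [0, 0, 0.0116, 0, 0, 0]
    - [0, 0, 0.0116, 0, 0, 0]
    - [0, 0, 0.0116, 0, 0, 0]

```text
t: 6.62
position: [0.6591, 0.0117, 0.0194]
ee_rot: [-3.141, -0.0, 1.699]
force: [0.2, -0.5, -0.7]
width: 1.0
finger_force: 0.0
```

>>> jog_arm:
  moves:
    - [0, 0, 0, 0, 0, 0]
    - [0, 0, 0, 0, 0, 0]
    - [0, 0, 0, 0, 0, 0]
    - [0, 0, 0, 0, 0, 0]
    - [0, 0, 0, 0, 0, 0]
    - [0, 0, 0, 0, 0, 0]
    - [0, 0, 0, 0, 0, 0]
    - [0, 0, 0, 0, 0, 0]
    - [0, 0, 0, 0, 0, 0]
    - [0, 0, 0, 0, 0, 0]
    - [0, 0, 0, 0, 0, 0]
  gripper: -1
  squeeze: 15

```text
t: 7.53
position: [0.6593, 0.0117, 0.021]
ee_rot: [-3.142, 0.0, 1.699]
force: [-0.0, 0.0, 0.8]
width: 0.25
finger_force: 0.0
```

```bash
python3 - <<'E'
from h import *
o=bot.get_obs(); print(o["width"],o["finger_force"],o["position"])
S=cam("side");im=bot.snapshot("side"); u,v=proj(S,[(.66,.012,.03)])[0].astype(int); print(u,v)
a=cv2.resize(im[v-75:v+75,u-100:u+100],None,fx=3,fy=3)
w=bot.snapshot("wrist"); b=cv2.resize(w,None,fx=.6,fy=.6)[:150*2]
cv2.imwrite("pics/s5.png",np.vstack([a[:,:600],np.zeros((0,600,3),np.uint8)]))
cv2.imwrite("pics/w5.png",w)
E
```

```text
0.249520331879459 0.0 [0.65934451 0.01169264 0.02101762]
270 234
```

View pics/s5.png

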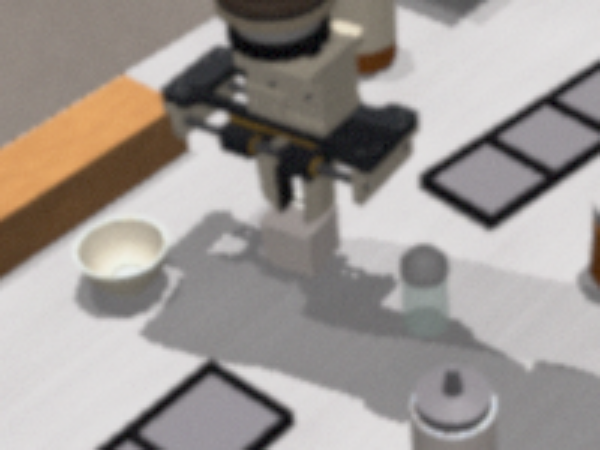

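View pics/w5.png

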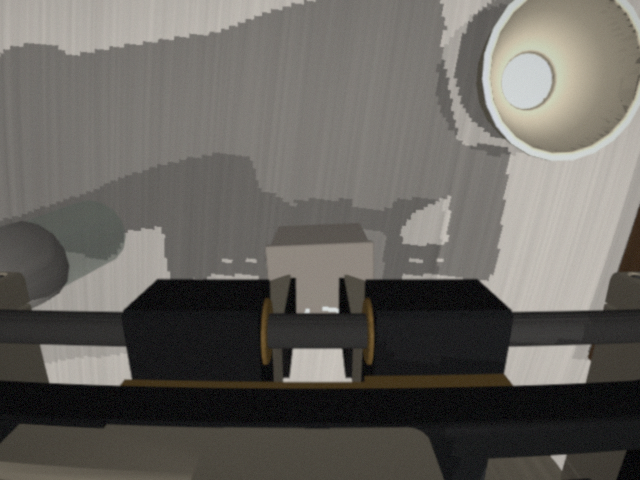

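```bash
python3 - <<'E'
from h import *
o=bot.get_obs(); W=cam("wrist",o); S=cam("side"); M=R.from_euler("xyz",o["ee_rot"]).as_matrix(); p=np.array(o["position"])
print(np.round(bot.camera_params("wrist")["mount"],4).tolist())
for zt in(0,-.019,-.04):
  for y in(-.0115,.0115,):
    for x in(-.0095,.0095):
      P=p+M@[x,y,zt]; a=proj(S,[P])[0]; print(zt,y,x,"wrist",proj(W,[P])[0].round(0),"side crop",((a-[170,159])*3).round(0))
for P in [(.66+a,.012+b,.045) for a in(-.024,.024) for b in(-.024,.024)]: print("lid",proj(W,[P])[0].round(0),((proj(S,[P])[0]-[170,159])*3).round(0))
E
```

```text
[[0.0001, -0.9656, -0.26, 0.0702], [1.0, 0.0001, 0.0002, 0.0004], [-0.0002, -0.26, 0.9656, -0.1824], [0.0, 0.0, 0.0, 1.0]]
0 -0.0115 -0.0095 wrist [294. 295.] side crop [322. 231.]
0 -0.0115 0.0095 wrist [293. 261.] side crop [309. 245.]
0 0.0115 -0.0095 wrist [338. 295.] side crop [299. 223.]
0 0.0115 0.0095 wrist [339. 261.] side crop [286. 236.]
-0.019 -0.0115 -0.0095 wrist [292. 312.] side crop [320. 214.]
-0.019 -0.0115 0.0095 wrist [291. 274.] side crop [307. 227.]
-0.019 0.0115 -0.0095 wrist [340. 312.] side crop [297. 205.]
-0.019 0.0115 0.0095 wrist [341. 274.] side crop [283. 218.]
-0.04 -0.0115 -0.0095 wrist [288. 334.] side crop [318. 194.]
-0.04 -0.0115 0.0095 wrist [287. 292.] side crop [304. 207.]
-0.04 0.0115 -0.0095 wrist [343. 334.] side crop [294. 185.]
-0.04 0.0115 0.0095 wrist [344. 292.] side crop [281. 198.]
lid [260. 338.] [342. 207.]
lid [270. 239.] [302. 239.]
lid [361. 349.] [298. 185.]
lid [379. 253.] [258. 215.]
```

>>> jog_arm:
  moves:
    - [0, 0, 0.001, 0, 0, 0]
    - [0, 0, 0, 0, 0, 0]
    - [0, 0, 0, 0, 0, 0]

```text
t: 7.88
position: [0.6594, 0.0117, 0.02]
ee_rot: [3.142, 0.0, 1.699]
force: [0.8, 1.1, 0.2]
width: 0.006
finger_force: 0.1
```

>>> jog_arm:
  moves:
    - [0, 0, 0.001, 0, 0, 0]
    - [0, 0, 0, 0, 0, 0]
    - [0, 0, 0, 0, 0, 0]

```text
t: 8.13
position: [0.6595, 0.0117, 0.0199]
ee_rot: [3.141, 0.0, 1.699]
force: [-1.8, -0.3, 8.8]
width: 0.003
finger_force: 4.3
```

The fingertips are 25 mm short of the reported TCP: the shut tips touched the 45 mm lid at a reported z of 20 mm. I'll subtract 25 mm from my heights.

>>> jog_arm:
  moves:
    - [0, 0, -0.012, 0, 0, 0]
    - [0, 0, 0, 0, 0, 0]
    - [0, 0, 0, 0, 0, 0]
    - [0, 0, 0, 0, 0, 0]
    - [0, 0, 0, 0, 0, 0]
    - [0, 0, 0, 0, 0, 0]
    - [0, 0, 0, 0, 0, 0]
    - [0, 0, 0, 0, 0, 0]
    - [0, 0, 0, 0, 0, 0]
    - [0, 0, 0, 0, 0, 0]
    - [0, 0, 0, 0, 0, 0]
    - [0, 0, 0, 0, 0, 0]
  gripper: 1

```text
t: 9.13
position: [0.6594, 0.0117, 0.031]
ee_rot: [3.142, -0.0, 1.699]
force: [0.6, -0.2, -0.4]
width: 0.831
finger_force: 0.0
```

>>> jog_arm:
  moves:
    - [0, 0, 0, 0, 0, 0]
    - [0, 0, 0, 0, 0, 0]
    - [0, 0, 0.008, 0, 0, 0]
    - [0, 0, 0.01, 0, 0, 0]
    - [0, 0, 0.01, 0, 0, 0]
    - [0, 0, 0.0075, 0, 0, 0]
    - [0, 0, 0, 0, 0, 0]

```text
t: 9.72
position: [0.6576, 0.0114, -0.0072]
ee_rot: [-3.138, -0.0, 1.699]
force: [-0.3, 0.1, -0.6]
width: 1.003
finger_force: 0.0
```

>>> jog_arm:
  moves:
    - [0, 0, 0, 0, 0, 0]
    - [0, 0, 0, 0, 0, 0]
    - [0, 0, 0, 0, 0, 0]
    - [0, 0, 0, 0, 0, 0]
    - [0, 0, 0, 0, 0, 0]
    - [0, 0, 0, 0, 0, 0]
    - [0, 0, 0, 0, 0, 0]
    - [0, 0, 0, 0, 0, 0]
    - [0, 0, 0, 0, 0, 0]
    - [0, 0, 0, 0, 0, 0]
    - [0, 0, 0, 0, 0, 0]
  gripper: -1
  squeeze: 15

```text
t: 10.63
position: [0.6596, 0.0117, -0.0043]
ee_rot: [3.141, 0.0, 1.699]
force: [0.2, 0.1, 3.2]
width: 0.523
finger_force: 14.9
```

>>> jog_arm:
  moves:
    - [0, 0, -0.008, 0, 0, 0]
    - [0, 0, -0.012, 0, 0, 0]
    - [0, 0, -0.016, 0, 0, 0]
    - [0, 0, -0.016, 0, 0, 0]
    - [0, 0, -0.016, 0, 0, 0]
    - [0, 0, -0.01, 0, 0, 0]

```text
t: 11.13
position: [0.66, 0.012, 0.0762]
ee_rot: [3.14, 0.0, 1.699]
force: [0.9, 0.6, -0.8]
width: 0.518
finger_force: 14.9
```

```bash
python3 -c "
from h import *
plan(.582,.196,.075,89.5,11)"
```

```text
pos [0.66   0.012  0.0762] rpy [179.9   0.   97.4] n 11 row [0.0172, -0.006, 0.0001] [0.01, -0.0, 0.72] mm/row 18.2 t 11.1 w 0.518 ff 14.9
```

>>> jog_arm:
  moves:
    - [0.0172, -0.006, 0, 0, 0, 0.7]
    - [0.0172, -0.006, 0, 0, 0, 0.7]
    - [0.0172, -0.006, 0, 0, 0, 0.7]
    - [0.0172, -0.006, 0, 0, 0, 0.7]
    - [0.0172, -0.006, 0, 0, 0, 0.7]
    - [0.0172, -0.006, 0, 0, 0, 0.7]
    - [0.0172, -0.006, 0, 0, 0, 0.7]
    - [0.0172, -0.006, 0, 0, 0, 0.7]
    - [0.0172, -0.006, 0, 0, 0, 0.7]
    - [0.0172, -0.006, 0, 0, 0, 0.7]
    - [0.0172, -0.006, 0, 0, 0, 0.7]
    - [0, 0, 0, 0, 0, 0]

```text
t: 12.13
position: [0.5787, 0.2011, 0.0743]
ee_rot: [-3.141, -0.003, 1.57]
force: [0.2, 1.0, -1.8]
width: 0.518
finger_force: 14.9
```

```bash
python3 - <<'E'
from h import *
for k in range(2): bot.snapshot("top")
plan(.582,.196,0.004,89.5,6)
o=bot.get_obs(); w=bot.snapshot("wrist"); cv2.imwrite("pics/w6.png",w); W=cam("wrist",o)
c=np.array([.582,.237,.015])
print(proj(W,[c+(a,b,0) for a in(-.043,.043) for b in(-.084,0,.084)]).round(0).tolist())
E
```

```text
pos [0.5804 0.1968 0.074 ] rpy [180.   -0.   89.8] n 6 row [-0.0001, 0.0003, 0.0117] [0.0, -0.0, 0.05] mm/row 11.7 t 12.2 w 0.518 ff 14.9
[[257.0, 307.0], [251.0, 186.0], [245.0, 44.0], [381.0, 306.0], [386.0, 185.0], [391.0, 43.0]]
```

View pics/w6.png

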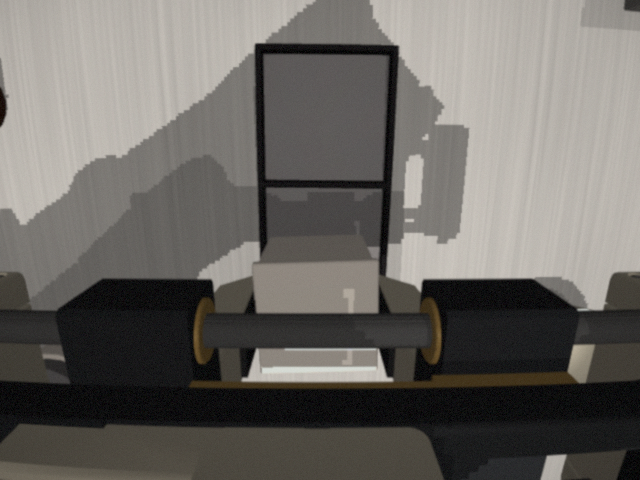

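>>> jog_arm:
  moves:
    - [0, 0.001, 0.012, 0, 0, 0]
    - [0, 0.001, 0.012, 0, 0, 0]
    - [0, 0.002, 0.012, 0, 0, 0]
    - [0, 0.001, 0.012, 0, 0, 0]
    - [0, 0, 0.012, 0, 0, 0]
    - [0, 0, 0.008, 0, 0, 0]
    - [0, 0, 0.004, 0, 0, 0]
    - [0, 0, 0, 0, 0, 0]
    - [0, 0, 0, 0, 0, 0]

```text
t: 13.03
position: [0.5859, 0.1961, 0.0015]
ee_rot: [3.142, -0.0, 1.565]
force: [0.2, -0.1, -1.4]
width: 0.518
finger_force: 14.9
```

>>> jog_arm:
  moves:
    - [0, 0, 0.002, 0, 0, 0]
    - [0, 0, 0, 0, 0, 0]
    - [0, 0, 0, 0, 0, 0]

```text
t: 13.28
position: [0.586, 0.1959, -0.0002]
ee_rot: [3.141, -0.0, 1.565]
force: [-0.5, -1.2, -1.9]
width: 0.52
finger_force: 14.9
```

>>> jog_arm:
  moves:
    - [0, 0, 0, 0, 0, 0]
    - [0, 0, 0, 0, 0, 0]
    - [0, 0, 0, 0, 0, 0]
    - [0, 0, 0, 0, 0, 0]
    - [0, 0, 0, 0, 0, 0]
    - [0, 0, -0.01, 0, 0, 0]
    - [0, 0, -0.015, 0, 0, 0]
    - [0, 0, -0.025, 0, 0, 0]
    - [0, 0, -0.025, 0, 0, 0]
    - [0, 0, -0.025, 0, 0, 0]
    - [0, 0, -0.025, 0, 0, 0]
    - [0, 0, -0.025, 0, 0, 0]
  gripper: 1

```text
t: 14.28
position: [0.5856, 0.1959, 0.1517]
ee_rot: [3.141, -0.0, 1.565]
force: [-0.1, -0.7, -0.2]
width: 0.996
finger_force: 0.0
```

```bash
python3 - <<'E'
from h import *
plan(.424,.119,.15,105,8)
S=bot.snapshot("side"); cv2.imwrite("pics/s7.png",cv2.resize(S[170:420,100:400],None,fx=2,fy=2))
E
```

```text
pos [0.5856 0.1959 0.1517] rpy [180.   -0.   89.7] n 8 row [-0.0073, -0.0212, 0.0002] [0.0, -0.0, -1.92] mm/row 22.4 t 14.3 w 0.996 ff 0.0
```

View pics/s7.png

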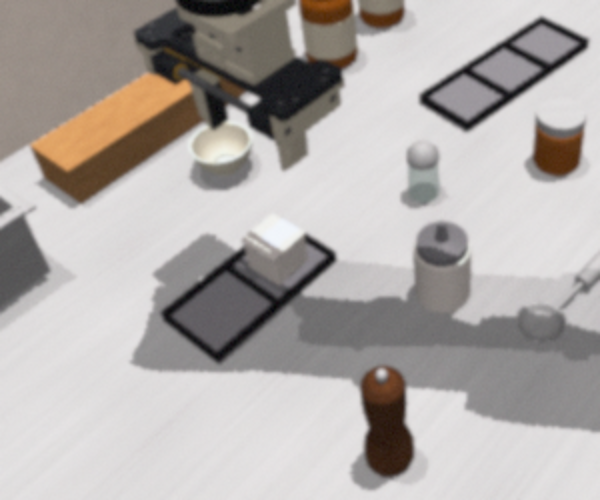

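>>> jog_arm:
  moves:
    - [-0.0073, -0.0212, 0, 0, 0, -1.9]
    - [-0.0073, -0.0212, 0, 0, 0, -1.9]
    - [-0.0073, -0.0212, 0, 0, 0, -1.9]
    - [-0.0073, -0.0212, 0, 0, 0, -1.9]
    - [-0.0073, -0.0212, 0, 0, 0, -1.9]
    - [-0.0073, -0.0212, 0, 0, 0, -1.9]
    - [-0.0073, -0.0212, 0, 0, 0, -1.9]
    - [-0.0073, -0.0212, 0, 0, 0, -1.9]
    - [0, 0, 0, 0, 0, 0]
    - [0, 0, 0, 0, 0, 0]

```text
t: 15.17
position: [0.4238, 0.1188, 0.1502]
ee_rot: [3.141, 0.001, 1.829]
force: [-0.2, 0.3, 0.6]
width: 0.999
finger_force: 0.0
```

```bash
python3 - <<'E'
from h import *
o=bot.get_obs(); w=bot.snapshot("wrist"); cv2.imwrite("pics/w8.png",w); W=cam("wrist",o)
plan(.424,.119,.044,105,8)
print("expect nozzle",proj(W,[(.424,.119,.105)]),"cap",proj(W,[(.424,.119,.08)]))
c=cv2.resize(w[60:340,180:460],None,fx=2,fy=2); cv2.imwrite("pics/w8c.png",c)
E
```

```text
pos [0.4247 0.1195 0.1503] rpy [179.9   0.  104.8] n 8 row [-0.0, -0.0001, 0.0133] [0.01, 0.0, -0.02] mm/row 13.3 t 15.2 w 1.001 ff 0.0
expect nozzle [[316.5963592  251.72471435]] cap [[316.58789925 241.03773524]]
```

View pics/w8c.png

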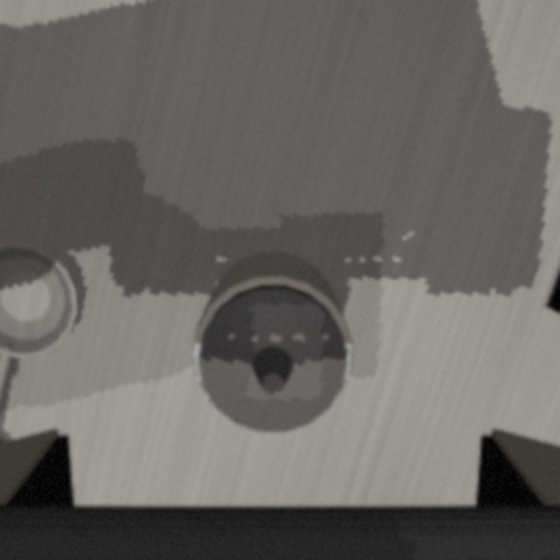

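>>> jog_arm:
  moves:
    - [0, 0, 0.015, 0, 0, 0]
    - [0, 0, 0.015, 0, 0, 0]
    - [0, 0, 0.015, 0, 0, 0]
    - [0, 0, 0.015, 0, 0, 0]
    - [0, 0, 0.015, 0, 0, 0]
    - [0, 0, 0.015, 0, 0, 0]
    - [0, 0, 0.012, 0, 0, 0]
    - [0, 0, 0.005, 0, 0, 0]
    - [0, 0, 0, 0, 0, 0]
    - [0, 0, 0, 0, 0, 0]

```text
t: 16.05
position: [0.4246, 0.12, 0.0427]
ee_rot: [3.141, -0.0, 1.831]
force: [-0.1, 0.1, 0.1]
width: 1.001
finger_force: 0.0
```

>>> jog_arm:
  moves:
    - [0, 0, 0.002, 0, 0, 0]
    - [0, 0, 0.002, 0, 0, 0]
    - [0, 0, 0, 0, 0, 0]

```text
t: 16.3
position: [0.4245, 0.1194, 0.0387]
ee_rot: [3.141, 0.0, 1.83]
force: [0.2, 0.1, -1.2]
width: 0.998
finger_force: 0.0
```

>>> jog_arm:
  moves:
    - [0, 0, 0.002, 0, 0, 0]
    - [0, 0, 0.002, 0, 0, 0]
    - [0, 0, 0, 0, 0, 0]

```text
t: 16.55
position: [0.424, 0.1192, 0.0343]
ee_rot: [-3.141, 0.0, 1.83]
force: [-0.5, -0.3, 0.3]
width: 1.003
finger_force: 0.0
```

>>> jog_arm:
  moves:
    - [0, 0, 0.003, 0, 0, 0]
    - [0, 0, 0.003, 0, 0, 0]
    - [0, 0, 0.003, 0, 0, 0]
    - [0, 0, 0, 0, 0, 0]

```text
t: 16.88
position: [0.4237, 0.1192, 0.0249]
ee_rot: [-3.141, 0.0, 1.83]
force: [-0.4, -0.0, 1.0]
width: 1.001
finger_force: 0.0
```

>>> jog_arm:
  moves:
    - [0, 0, 0, 0, 0, 0]
    - [0, 0, 0, 0, 0, 0]
    - [0, 0, 0, 0, 0, 0]
    - [0, 0, 0, 0, 0, 0]
    - [0, 0, 0, 0, 0, 0]
    - [0, 0, 0, 0, 0, 0]
    - [0, 0, 0, 0, 0, 0]
    - [0, 0, 0, 0, 0, 0]
    - [0, 0, 0, 0, 0, 0]
  gripper: -1
  squeeze: 15

```text
t: 17.63
position: [0.4241, 0.1194, 0.0256]
ee_rot: [3.142, 0.0, 1.83]
force: [-0.7, -0.4, 2.1]
width: 0.625
finger_force: 15.0
```

>>> jog_arm:
  moves:
    - [0, 0, -0.008, 0, 0, 0]
    - [0, 0, -0.012, 0, 0, 0]
    - [0, 0, -0.016, 0, 0, 0]
    - [0, 0, -0.018, 0, 0, 0]
    - [0, 0, -0.018, 0, 0, 0]
    - [0, 0, -0.018, 0, 0, 0]

```text
t: 18.13
position: [0.4237, 0.1194, 0.1167]
ee_rot: [-3.141, -0.0, 1.831]
force: [1.8, -0.7, -2.2]
width: 0.627
finger_force: 15.0
```

```bash
python3 -c "
from h import *
plan(.586,.278,.115,90,11)"
```

```text
pos [0.4237 0.1194 0.1167] rpy [-180.    -0.   104.9] n 11 row [0.0122, 0.0167, 0.0002] [-0.0, -0.0, 1.35] mm/row 20.7 t 18.1 w 0.627 ff 15.0
```

>>> jog_arm:
  moves:
    - [0.0122, 0.0167, 0, 0, 0, 1.35]
    - [0.0122, 0.0167, 0, 0, 0, 1.35]
    - [0.0122, 0.0167, 0, 0, 0, 1.35]
    - [0.0122, 0.0167, 0, 0, 0, 1.35]
    - [0.0122, 0.0167, 0, 0, 0, 1.35]
    - [0.0122, 0.0167, 0, 0, 0, 1.35]
    - [0.0122, 0.0167, 0, 0, 0, 1.35]
    - [0.0122, 0.0167, 0, 0, 0, 1.35]
    - [0.0122, 0.0167, 0, 0, 0, 1.35]
    - [0.0122, 0.0167, 0, 0, 0, 1.35]
    - [0.0122, 0.0167, 0, 0, 0, 1.35]
    - [0, 0, 0, 0, 0, 0]

```text
t: 19.13
position: [0.5886, 0.2804, 0.1157]
ee_rot: [3.141, -0.002, 1.571]
force: [-0.6, -0.1, -1.0]
width: 0.628
finger_force: 15.0
```

>>> jog_arm:
  moves:
    - [0, 0, 0, 0, 0, 0]
    - [0, 0, 0.008, 0, 0, 0]
    - [0, 0, 0.013, 0, 0, 0]
    - [0, 0, 0.015, 0, 0, 0]
    - [0, 0, 0.015, 0, 0, 0]
    - [0, 0, 0.015, 0, 0, 0]
    - [0, 0, 0.01, 0, 0, 0]
    - [0, 0, 0.006, 0, 0, 0]
    - [0, 0, 0, 0, 0, 0]
    - [0, 0, 0, 0, 0, 0]

```text
t: 19.97
position: [0.5864, 0.2776, 0.0334]
ee_rot: [-3.141, 0.0, 1.571]
force: [0.1, -0.5, -1.5]
width: 0.624
finger_force: 15.0
```

>>> jog_arm:
  moves:
    - [0, 0, 0.002, 0, 0, 0]
    - [0, 0, 0.0015, 0, 0, 0]
    - [0, 0, 0, 0, 0, 0]
    - [0, 0, 0, 0, 0, 0]

```text
t: 20.3
position: [0.5868, 0.2778, 0.0303]
ee_rot: [3.141, -0.0, 1.571]
force: [-0.1, 0.2, -3.0]
width: 0.629
finger_force: 15.0
```

>>> jog_arm:
  moves:
    - [0, 0, 0, 0, 0, 0]
    - [0, 0, 0, 0, 0, 0]
    - [0, 0, 0, 0, 0, 0]
    - [0, 0, 0, 0, 0, 0]
    - [0, 0, 0, 0, 0, 0]
    - [0, 0, -0.01, 0, 0, 0]
    - [0, 0, -0.02, 0, 0, 0]
    - [0, 0, -0.03, 0, 0, 0]
    - [0, 0, -0.03, 0, 0, 0]
    - [0, 0, -0.03, 0, 0, 0]
    - [0, 0, -0.03, 0, 0, 0]
    - [0, 0, -0.03, 0, 0, 0]
  gripper: 1

```text
t: 21.3
position: [0.5863, 0.2778, 0.2125]
ee_rot: [3.141, -0.0, 1.571]
force: [0.8, -0.8, 0.5]
width: 0.997
finger_force: 0.0
```

```bash
python3 -c "
from h import *
plan(.352,.296,.20,130,9)"
```

```text
pos [0.5863 0.2778 0.2125] rpy [180.  -0.  90.] n 9 row [0.0101, -0.0247, 0.0014] [0.0, -0.0, -4.44] mm/row 26.7 t 21.3 w 0.997 ff 0.0
```

```bash
python3 -c "
from h import *
plan(.4365,-.1215,.16,75,14)"
```

```text
pos [0.5863 0.2778 0.2125] rpy [180.  -0.  90.] n 14 row [-0.0297, -0.0072, 0.0037] [0.0, -0.0, 1.07] mm/row 30.8 t 21.3 w 0.997 ff 0.0
```

>>> jog_arm:
  moves:
    - [-0.0297, -0.0072, 0.0037, 0, 0, 1.07]
    - [-0.0297, -0.0072, 0.0037, 0, 0, 1.07]
    - [-0.0297, -0.0072, 0.0037, 0, 0, 1.07]
    - [-0.0297, -0.0072, 0.0037, 0, 0, 1.07]
    - [-0.0297, -0.0072, 0.0037, 0, 0, 1.07]
    - [-0.0297, -0.0072, 0.0037, 0, 0, 1.07]
    - [-0.0297, -0.0072, 0.0037, 0, 0, 1.07]
    - [-0.0297, -0.0072, 0.0037, 0, 0, 1.07]
    - [-0.0297, -0.0072, 0.0037, 0, 0, 1.07]
    - [-0.0297, -0.0072, 0.0037, 0, 0, 1.07]
    - [-0.0297, -0.0072, 0.0037, 0, 0, 1.07]
    - [-0.0297, -0.0072, 0.0037, 0, 0, 1.07]

```text
t: 22.3
position: [0.464, -0.0684, 0.1664]
ee_rot: [3.14, -0.0, 1.346]
force: [-0.1, 0.3, -0.1]
width: 1.001
finger_force: 0.0
```

>>> jog_arm:
  moves:
    - [-0.0297, -0.0072, 0.0037, 0, 0, 1.07]
    - [-0.0297, -0.0072, 0.0037, 0, 0, 1.07]
    - [0, 0, 0, 0, 0, 0]
    - [0, 0, 0, 0, 0, 0]

```text
t: 22.63
position: [0.436, -0.1232, 0.1588]
ee_rot: [3.141, 0.001, 1.306]
force: [0.5, 0.6, 0.7]
width: 1.0
finger_force: 0.0
```

```bash
python3 - <<'E'
from h import *
bot.snapshot("top")
o=bot.get_obs(); w=bot.snapshot("wrist"); cv2.imwrite("pics/w9.png",w); W=cam("wrist",o)
plan(.4365,-.1215,.02,75,10)
e=proj(W,[(.4365,-.1215,.075)])[0]; print("expect",e)
u,v=e.astype(int); 
g=cv2.medianBlur(cv2.cvtColor(w,cv2.COLOR_BGR2GRAY),5)
for r in range(v-100,min(v+60,300),10): print(r,g[r,u-100:u+101:8])
E
```

```text
pos [ 0.4374 -0.121   0.1589] rpy [179.9  -0.   75.1] n 10 row [-0.0001, -0.0001, 0.0139] [0.01, -0.0, 0.01] mm/row 13.9 t 22.7 w 0.996 ff 0.0
expect [315.80992818 236.35108953]
136 [93 93 94 92 93 93 92 92 93 93 93 93 93 91 91 94 91 91 92 93 91 90 89 89
 87 90]
146 [ 94  93  93  93  94  93  93  92  92  92  93  92  93  92  90  93  93  93
 144  93  92  91  89  88  89  92]
156 [ 95  93  91  92  91  93  93  91  91  93  95  93  93  93  91  93  94 140
 146  92  92  91  91  91  90  91]
166 [ 94  94  92  92  91  93  93  92  92  93  94  93  93  94  92  91 147 143
 147  92  94  92  91  91  89  94]
176 [ 94  94  92  91  93  92  92  93  92  93  94  94  93  93  94  91  94  93
  92  92  93  92  91  89  90 105]
186 [ 92  93  92  91  92  91  91  93  92  94  94  95  93  92  93  92  94  94
  92  93  93  93  91  92  91 129]
196 [107  77  77  75  73  76 130 146 144  89  63  26  27  29  27  29  76 130
 126  78  94  94  93  98 121 142]
206 [126 127 127 128 127 129 128 127 129  66  44  95  97  98  96  68  35 131
 130 133 146 147 147 145 144 144]
216 [124 126 128 130 128 128 128 128 129  79  91  82 106  93  81  81  98 126
 129 129 144 147 146 146 144 144]
226 [124 127 128 128 130 127 132 130 127 123 136 108  96 115 141 108 105 126
 129 129 144 147 144 145 145 145]
236 [126 127 127 128 131 129 131 130 148 149 152 163 167 168 166 166 155 155
 128 130 149 146 144 145 143 146]
246 [128 127 128 129 131 132 130 132 143 151 152 154 167 167 166 166 154 154
 127 130 148 142 144 145 143 143]
256 [127 127 128 129 130 132 130 133 132 150 151 154 166 165 167 167 152 137
 126 134 142 140 144 143 144 144]
266 [128 129 129 130 130 133 130 131 133 141 151 148 164 165 167 166 140 128
 125 136 143 145 143 141 143 142]
276 [128 129 129 130 129 130 132 129 132 149 145 147 150 152 151 146 145 144
 143 144 145 144 141 140 142 141]
286 [108 129 129 129 129 129 131 130 145 149 145 147 147 146 147 147 145 146
 143 143 146 140 139 141 141 141]
```

>>> jog_arm:
  moves:
    - [0, 0, 0.016, 0, 0, 0]
    - [0, 0, 0.016, 0, 0, 0]
    - [0, 0, 0.016, 0, 0, 0]
    - [0, 0, 0.016, 0, 0, 0]
    - [0, 0, 0.016, 0, 0, 0]
    - [0, 0, 0.016, 0, 0, 0]
    - [0, 0, 0.016, 0, 0, 0]
    - [0, 0, 0.016, 0, 0, 0]
    - [0, 0, 0.011, 0, 0, 0]
    - [0, 0, 0.005, 0, 0, 0]
    - [0, 0, 0, 0, 0, 0]

```text
t: 23.65
position: [0.4369, -0.1204, 0.0136]
ee_rot: [-3.14, -0.001, 1.312]
force: [0.8, 0.9, -0.1]
width: 1.003
finger_force: 0.0
```

>>> jog_arm:
  moves:
    - [0, 0, 0, 0, 0, 0]
    - [0, 0, 0, 0, 0, 0]
    - [0, 0, 0, 0, 0, 0]
    - [0, 0, 0, 0, 0, 0]
    - [0, 0, 0, 0, 0, 0]
    - [0, 0, 0, 0, 0, 0]
    - [0, 0, 0, 0, 0, 0]
    - [0, 0, 0, 0, 0, 0]
    - [0, 0, 0, 0, 0, 0]
  gripper: -1
  squeeze: 20

```text
t: 24.4
position: [0.4369, -0.1218, 0.0145]
ee_rot: [3.141, 0.0, 1.31]
force: [-1.6, 0.0, 5.7]
width: 0.63
finger_force: 20.0
```

>>> jog_arm:
  moves:
    - [0, 0, -0.008, 0, 0, 0]
    - [0, 0, -0.012, 0, 0, 0]
    - [0, 0, -0.016, 0, 0, 0]
    - [0, 0, -0.018, 0, 0, 0]
    - [0, 0, -0.016, 0, 0, 0]
    - [0, 0, 0, 0, 0, 0]

```text
t: 24.9
position: [0.4383, -0.1219, 0.087]
ee_rot: [3.138, -0.0, 1.31]
force: [0.8, -0.5, -1.7]
width: 0.632
finger_force: 20.0
```

```bash
python3 - <<'E'
from h import *
a=np.radians(-6.7); y=np.array([-np.sin(a),np.cos(a)]); c=np.array([.582,-.228]); print(c+.082*y,c-.082*y)
plan(*(c+.082*y),.085,83,9)
E
```

```text
[ 0.591567   -0.14656001] [ 0.572433   -0.30943999]
pos [ 0.4383 -0.1219  0.087 ] rpy [179.8  -0.   75. ] n 9 row [0.0007, 0.0172, 0.0003] [0.03, 0.0, -0.88] mm/row 17.3 t 24.9 w 0.632 ff 20.0
```

>>> jog_arm:
  moves:
    - [0.0007, 0.0172, 0, 0, 0, -0.88]
    - [0.0007, 0.0172, 0, 0, 0, -0.88]
    - [0.0007, 0.0172, 0, 0, 0, -0.88]
    - [0.0007, 0.0172, 0, 0, 0, -0.88]
    - [0.0007, 0.0172, 0, 0, 0, -0.88]
    - [0.0007, 0.0172, 0, 0, 0, -0.88]
    - [0.0007, 0.0172, 0, 0, 0, -0.88]
    - [0.0007, 0.0172, 0, 0, 0, -0.88]
    - [0.0007, 0.0172, 0, 0, 0, -0.88]
    - [0, 0, 0, 0, 0, 0]
    - [0, 0, 0, 0, 0, 0]

```text
t: 25.82
position: [0.5894, -0.146, 0.0832]
ee_rot: [-3.14, -0.0, 1.448]
force: [-0.5, -0.1, -2.0]
width: 0.623
finger_force: 20.0
```

>>> jog_arm:
  moves:
    - [0, 0, 0.01, 0, 0, 0]
    - [0, 0, 0.013, 0, 0, 0]
    - [0, 0, 0.015, 0, 0, 0]
    - [0, 0, 0.014, 0, 0, 0]
    - [0, 0, 0.009, 0, 0, 0]
    - [0, 0, 0.004, 0, 0, 0]
    - [0, 0, 0, 0, 0, 0]
    - [0, 0, 0, 0, 0, 0]

```text
t: 26.48
position: [0.5891, -0.1462, 0.019]
ee_rot: [-3.141, 0.0, 1.448]
force: [0.8, -0.8, -1.8]
width: 0.624
finger_force: 20.0
```

>>> jog_arm:
  moves:
    - [0, 0, 0.001, 0, 0, 0]
    - [0, 0, 0, 0, 0, 0]
    - [0, 0, 0, 0, 0, 0]

```text
t: 26.73
position: [0.5896, -0.1463, 0.0183]
ee_rot: [3.141, 0.0, 1.448]
force: [-0.7, -0.2, -2.1]
width: 0.629
finger_force: 20.0
```

>>> jog_arm:
  moves:
    - [0, 0, 0, 0, 0, 0]
    - [0, 0, 0, 0, 0, 0]
    - [0, 0, 0, 0, 0, 0]
    - [0, 0, 0, 0, 0, 0]
    - [0, 0, 0, 0, 0, 0]
    - [0, 0, -0.01, 0, 0, 0]
    - [0, 0, -0.02, 0, 0, 0]
    - [0, 0, -0.03, 0, 0, 0]
    - [0, 0, -0.03, 0, 0, 0]
    - [0, 0, -0.03, 0, 0, 0]
    - [0, 0, -0.03, 0, 0, 0]
    - [0, 0, -0.03, 0, 0, 0]
  gripper: 1

```text
t: 27.73
position: [0.5893, -0.146, 0.2007]
ee_rot: [3.141, -0.0, 1.448]
force: [0.7, -0.1, -0.5]
width: 0.999
finger_force: 0.0
```

```bash
python3 -c "
from h import *
plan(.352,.296,.18,130,18)"
```

```text
pos [ 0.5893 -0.146   0.2007] rpy [180.  -0.  83.] n 18 row [0.0279, -0.0065, 0.0011] [0.0, 0.0, -2.61] mm/row 28.7 t 27.7 w 0.999 ff 0.0
```

>>> jog_arm:
  moves:
    - [0.0279, -0.0065, 0.0011, 0, 0, -2.61]
    - [0.0279, -0.0065, 0.0011, 0, 0, -2.61]
    - [0.0279, -0.0065, 0.0011, 0, 0, -2.61]
    - [0.0279, -0.0065, 0.0011, 0, 0, -2.61]
    - [0.0279, -0.0065, 0.0011, 0, 0, -2.61]
    - [0.0279, -0.0065, 0.0011, 0, 0, -2.61]
    - [0.0279, -0.0065, 0.0011, 0, 0, -2.61]
    - [0.0279, -0.0065, 0.0011, 0, 0, -2.61]
    - [0.0279, -0.0065, 0.0011, 0, 0, -2.61]
    - [0.0279, -0.0065, 0.0011, 0, 0, -2.61]
    - [0.0279, -0.0065, 0.0011, 0, 0, -2.61]
    - [0.0279, -0.0065, 0.0011, 0, 0, -2.61]

```text
t: 28.73
position: [0.4704, 0.1732, 0.1858]
ee_rot: [3.141, 0.0, 1.997]
force: [-0.3, 0.7, -0.5]
width: 1.001
finger_force: 0.0
```

>>> jog_arm:
  moves:
    - [0.0279, -0.0065, 0.0011, 0, 0, -2.61]
    - [0.0279, -0.0065, 0.0011, 0, 0, -2.61]
    - [0.0279, -0.0065, 0.0011, 0, 0, -2.61]
    - [0.0279, -0.0065, 0.0011, 0, 0, -2.61]
    - [0.0279, -0.0065, 0.0011, 0, 0, -2.61]
    - [0.0279, -0.0065, 0.0011, 0, 0, -2.61]
    - [0, 0, 0, 0, 0, 0]
    - [0, 0, 0, 0, 0, 0]
    - [0, 0, 0, 0, 0, 0]

```text
t: 29.48
position: [0.3527, 0.2951, 0.1789]
ee_rot: [3.141, 0.001, 2.267]
force: [1.4, -0.6, 0.2]
width: 1.001
finger_force: 0.0
```

```bash
python3 - <<'E'
from h import *
o=bot.get_obs(); w=bot.snapshot("wrist"); cv2.imwrite("pics/w10.png",w); W=cam("wrist",o)
plan(.352,.296,.06,130,10)
P=(.352,.296); e=proj(W,[(*P,.127),(*P,.112),(*P,.0)]); print("expect",e)
hsv=cv2.cvtColor(cv2.GaussianBlur(w,(3,3),0),cv2.COLOR_BGR2HSV); m=((hsv[...,1]>110)&(hsv[...,0]<20)).astype(np.uint8)
m[300:]=0; n,l,st,ce=cv2.connectedComponentsWithStats(m)
for i in range(1,n):
    if st[i,4]>60: print(st[i],ce[i].round())
E
```

```text
pos [0.353  0.2947 0.1787] rpy [180.    0.  129.8] n 10 row [0.0002, -0.0, 0.0119] [0.0, 0.0, -0.02] mm/row 11.9 t 29.5 w 1.005 ff 0.0
expect [[316.13427942 246.87333989]
 [316.15134019 240.64342502]
 [316.23657016 209.68518809]]
[ 287  189   50   75 2707] [312. 225.]
```

>>> jog_arm:
  moves:
    - [0, -0.001, 0.015, 0, 0, 0]
    - [0, -0.001, 0.015, 0, 0, 0]
    - [0, 0, 0.015, 0, 0, 0]
    - [0, 0, 0.015, 0, 0, 0]
    - [0, 0, 0.015, 0, 0, 0]
    - [0, 0, 0.015, 0, 0, 0]
    - [0, 0, 0.015, 0, 0, 0]
    - [0, 0, 0.01, 0, 0, 0]
    - [0, 0, 0.005, 0, 0, 0]
    - [0, 0, 0, 0, 0, 0]
    - [0, 0, 0, 0, 0, 0]

```text
t: 30.45
position: [0.3511, 0.294, 0.0587]
ee_rot: [3.142, 0.0, 2.267]
force: [-0.7, 0.1, 0.4]
width: 1.004
finger_force: 0.0
```

>>> jog_arm:
  moves:
    - [0, 0, 0, 0, 0, 0]
    - [0, 0, 0, 0, 0, 0]
    - [0, 0, 0, 0, 0, 0]
    - [0, 0, 0, 0, 0, 0]
    - [0, 0, 0, 0, 0, 0]
    - [0, 0, 0, 0, 0, 0]
    - [0, 0, 0, 0, 0, 0]
    - [0, 0, 0, 0, 0, 0]
    - [0, 0, 0, 0, 0, 0]
    - [0, 0, 0, 0, 0, 0]
    - [0, 0, 0, 0, 0, 0]
    - [0, 0, 0, 0, 0, 0]
  gripper: -1
  squeeze: 20

```text
t: 31.45
position: [0.3506, 0.2941, 0.0583]
ee_rot: [-3.141, 0.0, 2.268]
force: [-0.7, 0.1, -0.4]
width: 0.396
finger_force: 20.0
```

>>> jog_arm:
  moves:
    - [0, 0, -0.006, 0, 0, 0]
    - [0, 0, -0.01, 0, 0, 0]
    - [0, 0, -0.016, 0, 0, 0]
    - [0, 0, -0.018, 0, 0, 0]
    - [0, 0, -0.018, 0, 0, 0]
    - [0, 0, -0.018, 0, 0, 0]
    - [0, 0, -0.018, 0, 0, 0]
    - [0, 0, -0.018, 0, 0, 0]
    - [0, 0, -0.01, 0, 0, 0]

```text
t: 32.2
position: [0.3509, 0.2948, 0.193]
ee_rot: [3.139, 0.0, 2.268]
force: [-1.1, 1.5, -2.0]
width: 0.396
finger_force: 20.0
```

```bash
python3 -c "
from h import *
plan(.582,-.228,.19,83,24)"
```

```text
pos [0.3509 0.2948 0.193 ] rpy [179.9   0.  130. ] n 24 row [-0.0243, 0.0027, 0.0001] [0.01, -0.0, 1.96] mm/row 24.5 t 32.2 w 0.396 ff 20.0
```

>>> jog_arm:
  moves:
    - [-0.012, 0.0014, 0, 0, 0, 1]
    - [-0.0243, 0.0027, 0, 0, 0, 1.96]
    - [-0.0243, 0.0027, 0, 0, 0, 1.96]
    - [-0.0243, 0.0027, 0, 0, 0, 1.96]
    - [-0.0243, 0.0027, 0, 0, 0, 1.96]
    - [-0.0243, 0.0027, 0, 0, 0, 1.96]
    - [-0.0243, 0.0027, 0, 0, 0, 1.96]
    - [-0.0243, 0.0027, 0, 0, 0, 1.96]
    - [-0.0243, 0.0027, 0, 0, 0, 1.96]
    - [-0.0243, 0.0027, 0, 0, 0, 1.96]
    - [-0.0243, 0.0027, 0, 0, 0, 1.96]
    - [-0.0243, 0.0027, 0, 0, 0, 1.96]

```text
t: 33.2
position: [0.5148, 0.0659, 0.1896]
ee_rot: [-3.14, 0.0, 1.871]
force: [0.2, 0.7, -2.1]
width: 0.393
finger_force: 20.0
```

>>> jog_arm:
  moves:
    - [-0.0243, 0.0027, 0, 0, 0, 1.96]
    - [-0.0243, 0.0027, 0, 0, 0, 1.96]
    - [-0.0243, 0.0027, 0, 0, 0, 1.96]
    - [-0.0243, 0.0027, 0, 0, 0, 1.96]
    - [-0.0243, 0.0027, 0, 0, 0, 1.96]
    - [-0.0243, 0.0027, 0, 0, 0, 1.96]
    - [-0.0243, 0.0027, 0, 0, 0, 1.96]
    - [-0.0243, 0.0027, 0, 0, 0, 1.96]
    - [-0.0243, 0.0027, 0, 0, 0, 1.96]
    - [-0.0243, 0.0027, 0, 0, 0, 1.96]
    - [-0.0243, 0.0027, 0, 0, 0, 1.96]
    - [-0.0243, 0.0027, 0, 0, 0, 1.96]

```text
t: 34.2
position: [0.5792, -0.2179, 0.1894]
ee_rot: [-3.14, 0.0, 1.461]
force: [0.4, 0.8, -3.1]
width: 0.398
finger_force: 20.0
```

>>> jog_arm:
  moves:
    - [-0.012, 0.0014, 0, 0, 0, 1]
    - [0, 0, 0, 0, 0, 0]
    - [0, 0, 0, 0, 0, 0]

```text
t: 34.45
position: [0.5795, -0.2284, 0.1898]
ee_rot: [-3.141, -0.0, 1.445]
force: [0.7, 0.6, -3.0]
width: 0.394
finger_force: 20.0
```

```bash
python3 -c "
from h import *
bot.snapshot('top')
plan(.582,-.228,.066,83,8)"
```

```text
pos [ 0.5798 -0.227   0.1901] rpy [-1.80e+02 -1.00e-01  8.29e+01] n 8 row [-0.0001, 0.0003, 0.0155] [-0.0, -0.01, -0.01] mm/row 15.5 t 34.5 w 0.392 ff 20.0
```

>>> jog_arm:
  moves:
    - [0, 0, 0.01, 0, 0, 0]
    - [0, 0.001, 0.015, 0, 0, 0]
    - [0, 0.001, 0.018, 0, 0, 0]
    - [0, 0, 0.018, 0, 0, 0]
    - [0, 0, 0.018, 0, 0, 0]
    - [0, 0, 0.018, 0, 0, 0]
    - [0, 0, 0.014, 0, 0, 0]
    - [0, 0, 0.009, 0, 0, 0]
    - [0, 0, 0.004, 0, 0, 0]
    - [0, 0, 0, 0, 0, 0]
    - [0, 0, 0, 0, 0, 0]

```text
t: 35.42
position: [0.5824, -0.2278, 0.0669]
ee_rot: [3.141, -0.0, 1.447]
force: [-1.3, 0.5, -0.9]
width: 0.395
finger_force: 20.0
```

>>> jog_arm:
  moves:
    - [0, 0, 0.002, 0, 0, 0]
    - [0, 0, 0.001, 0, 0, 0]
    - [0, 0, 0, 0, 0, 0]
    - [0, 0, 0, 0, 0, 0]

```text
t: 35.75
position: [0.5821, -0.2283, 0.0638]
ee_rot: [3.141, 0.0, 1.446]
force: [0.0, 0.2, -1.9]
width: 0.392
finger_force: 20.0
```

Another 1 mm, release, then raise and go to the tall bottle.

>>> jog_arm:
  moves:
    - [0, 0, 0.001, 0, 0, 0]
    - [0, 0, 0, 0, 0, 0]
    - [0, 0, 0, 0, 0, 0]

```text
t: 36.0
position: [0.582, -0.2283, 0.0625]
ee_rot: [3.141, 0.0, 1.446]
force: [0.0, 0.1, -1.4]
width: 0.394
finger_force: 20.0
```

>>> jog_arm:
  moves:
    - [0, 0, 0, 0, 0, 0]
    - [0, 0, 0, 0, 0, 0]
    - [0, 0, 0, 0, 0, 0]
    - [0, 0, 0, 0, 0, 0]
    - [0, 0, 0, 0, 0, 0]
    - [0, 0, 0, 0, 0, 0]
    - [0, 0, -0.01, 0, 0, 0]
    - [0, 0, -0.025, 0, 0, 0]
    - [0, 0, -0.03, 0, 0, 0]
    - [0, 0, -0.03, 0, 0, 0]
    - [0, 0, -0.03, 0, 0, 0]
    - [0, 0, -0.03, 0, 0, 0]
  gripper: 1

```text
t: 37.0
position: [0.5818, -0.228, 0.2199]
ee_rot: [3.141, 0.0, 1.446]
force: [0.8, -1.6, 0.0]
width: 1.002
finger_force: 0.0
```

```bash
python3 -c "
from h import *
plan(.3505,-.265,.215,53,10)"
```

```text
pos [ 0.5818 -0.228   0.2199] rpy [180.    0.   82.9] n 10 row [-0.0117, -0.0206, 0.0005] [0.0, -0.0, 2.99] mm/row 23.7 t 37.0 w 1.002 ff 0.0
```

```bash
python3 - <<'E'
from h import *
T=cam("top"); im=cv2.imread("pics/top0.png"); b,g,r=[im[...,i].astype(int) for i in range(3)]
m=((r>120)&(g<50)&(b<50)).astype(np.uint8); m[:300]=0; n,l,st,ce=cv2.connectedComponentsWithStats(m)
i=1+st[1:,4].argmax(); print(st[i],ce[i]); q=onz(T,[ce[i]],.12)[0,:2]+[.004,.005]; d=q-[.3505,-.265]; print(q,d,np.linalg.norm(d),np.degrees(np.arctan2(d[1],d[0])))
plan(.3505,-.265,.215,45,10)
E
```

```text
[452 329  18  20 250] [460.616 338.696]
[ 0.27078811 -0.3417652 ] [-0.07971189 -0.0767652 ] 0.11066562983598874 -136.07883718497058
pos [ 0.5818 -0.228   0.2199] rpy [180.    0.   82.9] n 10 row [-0.0131, -0.0199, 0.0005] [0.0, -0.0, 3.79] mm/row 23.9 t 37.0 w 1.002 ff 0.0
```

>>> jog_arm:
  moves:
    - [-0.0131, -0.0199, 0.0005, 0, 0, 3.79]
    - [-0.0131, -0.0199, 0.0005, 0, 0, 3.79]
    - [-0.0131, -0.0199, 0.0005, 0, 0, 3.79]
    - [-0.0131, -0.0199, 0.0005, 0, 0, 3.79]
    - [-0.0131, -0.0199, 0.0005, 0, 0, 3.79]
    - [-0.0131, -0.0199, 0.0005, 0, 0, 3.79]
    - [-0.0131, -0.0199, 0.0005, 0, 0, 3.79]
    - [-0.0131, -0.0199, 0.0005, 0, 0, 3.79]
    - [-0.0131, -0.0199, 0.0005, 0, 0, 3.79]
    - [-0.0131, -0.0199, 0.0005, 0, 0, 3.79]
    - [0, 0, 0, 0, 0, 0]
    - [0, 0, 0, 0, 0, 0]

```text
t: 38.0
position: [0.3504, -0.2655, 0.2134]
ee_rot: [3.14, -0.0, 0.784]
force: [0.2, -0.6, -0.0]
width: 0.998
finger_force: 0.0
```

```bash
python3 - <<'E'
from h import *
bot.snapshot("top")
o=bot.get_obs(); w=bot.snapshot("wrist"); cv2.imwrite("pics/w11.png",w); W=cam("wrist",o)
plan(.3505,-.265,.075,45,10)
P=(.3505,-.265); e=proj(W,[(*P,.155),(*P,.13),(*P,.0)]); print("expect",e)
M=R.from_euler("xyz",o["ee_rot"]).as_matrix()
print("cap edge cols",proj(W,[np.array([*P,.13])+M@[0,s*.022,0] for s in(-1,1)])[:,0],"rows",proj(W,[np.array([*P,.13])+M@[s*.022,0,0] for s in(-1,1)])[:,1])
g=cv2.medianBlur(cv2.cvtColor(w,cv2.COLOR_BGR2GRAY),5)
for r in range(170,300,10): print(r,g[r,230:401:6])
E
```

```text
pos [ 0.352  -0.2655  0.2132] rpy [179.9  -0.   45. ] n 10 row [-0.0001, -0.0002, 0.0138] [0.01, -0.0, 0.0] mm/row 13.8 t 38.1 w 0.998 ff 0.0
expect [[315.18748714 247.0441212 ]
 [315.31601616 237.30768284]
 [315.73549739 205.60957917]]
cap edge cols [284.92926916 345.71129332] rows [266.07767561 207.31800735]
170 [ 89  87  87  88  88  88  87  88  88  88  88  89  91  89  91  90  90  89
  89  90  89  89  88  99 137 140 139 142 139]
180 [ 87  89  88  87  89  89  89  89  87  88  89  87  90  90  89  89  90  90
  90  88  90  89  89  99 139 138 137 140 141]
190 [106 135 139 140 139 138 140 140 142  90  87  88  88  68  62  64  64  80
 109 102 100 118  96 140 141 138 138 138 140]
200 [136 139 140 138 139 138 139 140 142 120  90  85  58  62  63  63  63  64
  63 140 139 141 138 140 140 140 139 138 138]
210 [127 128 137 139 140 138 139 138 138 140 121  59  60  98 111 121 113 108
  65  81 125 130 124 137 139 139 139 140 138]
220 [119 118 121 120 121 122 123 121 121 122 117 104  56  63  64  64  65  64
  59 112 123 122 122 123 139 139 138 138 138]
230 [118 119 119 119 121 119 122 122 122 121  99  51  51  50  52  55  53  51
  49  50  96 123 124 124 139 137 140 138 139]
240 [118 119 119 119 119 120 120 119 122 121 118  80  80  82  34  32  31  78
  83  83 118 120 122 123 141 139 137 140 142]
250 [118 117 119 121 119 120 120 121 119 120 120  79  80  80  52  52  44  86
  85  87 117 119 120 123 139 138 140 140 138]
260 [119 118 120 119 120 121 119 120 119 121 118 113  81  81  81  84  92  93
  94 107 121 120 119 124 137 139 139 142 142]
270 [120 119 119 120 120 120 121 120 118 111  73  70  67  78  87  96 102 117
 120 119 119 120 120 128 137 138 139 140 140]
280 [122 124 120 120 119 119 120 119 100  69  69  69  74  84  84 102 137 136
 136 136 137 135 137 138 139 138 139 140 140]
290 [120 120 122 123 119 121 120 120  90  71  69  45  20  19  19  20  33 135
 137 136 137 138 137 136 138 138 140 140 140]
```

>>> jog_arm:
  moves:
    - [0, 0.001, 0.015, 0, 0, 0]
    - [0, 0.001, 0.015, 0, 0, 0]
    - [0, 0.001, 0.015, 0, 0, 0]
    - [0, 0, 0.016, 0, 0, 0]
    - [0, 0, 0.016, 0, 0, 0]
    - [0, 0, 0.016, 0, 0, 0]
    - [0, 0, 0.016, 0, 0, 0]
    - [0, 0, 0.015, 0, 0, 0]
    - [0, 0, 0.011, 0, 0, 0]
    - [0, 0, 0.006, 0, 0, 0]
    - [0, 0, 0, 0, 0, 0]
    - [0, 0, 0, 0, 0, 0]

```text
t: 39.1
position: [0.3537, -0.2675, 0.0715]
ee_rot: [-3.141, -0.0, 0.786]
force: [0.2, -0.7, -0.9]
width: 1.002
finger_force: 0.0
```

>>> jog_arm:
  moves:
    - [0, 0, 0, 0, 0, 0]
    - [0, 0, 0, 0, 0, 0]
    - [0, 0, 0, 0, 0, 0]
    - [0, 0, 0, 0, 0, 0]
    - [0, 0, 0, 0, 0, 0]
    - [0, 0, 0, 0, 0, 0]
    - [0, 0, 0, 0, 0, 0]
    - [0, 0, 0, 0, 0, 0]
    - [0, 0, 0, 0, 0, 0]
    - [0, 0, 0, 0, 0, 0]
  gripper: -1
  squeeze: 25

```text
t: 39.93
position: [0.3532, -0.2677, 0.0715]
ee_rot: [3.141, 0.0, 0.785]
force: [0.1, 0.2, 1.4]
width: 0.534
finger_force: 25.0
```

>>> jog_arm:
  moves:
    - [0, 0, -0.006, 0, 0, 0]
    - [0, 0, -0.01, 0, 0, 0]
    - [0, 0, -0.014, 0, 0, 0]
    - [0, 0, -0.016, 0, 0, 0]
    - [0, 0, -0.016, 0, 0, 0]
    - [0, 0, -0.012, 0, 0, 0]
    - [0, 0, 0, 0, 0, 0]

```text
t: 40.52
position: [0.3539, -0.268, 0.1474]
ee_rot: [3.139, -0.001, 0.785]
force: [1.4, -0.1, -4.0]
width: 0.538
finger_force: 25.0
```

```bash
python3 -c "
from h import *
plan(.572,-.310,.147,83,12)"
```

```text
pos [ 0.3539 -0.268   0.1474] rpy [179.8  -0.   45. ] n 12 row [0.0054, 0.0181, 0.0001] [0.01, 0.0, -3.17] mm/row 18.8 t 40.5 w 0.538 ff 25.0
```

>>> jog_arm:
  moves:
    - [0.0027, 0.009, 0, 0, 0, -1.6]
    - [0.0054, 0.0181, 0, 0, 0, -3.17]
    - [0.0054, 0.0181, 0, 0, 0, -3.17]
    - [0.0054, 0.0181, 0, 0, 0, -3.17]
    - [0.0054, 0.0181, 0, 0, 0, -3.17]
    - [0.0054, 0.0181, 0, 0, 0, -3.17]
    - [0.0054, 0.0181, 0, 0, 0, -3.17]
    - [0.0054, 0.0181, 0, 0, 0, -3.17]
    - [0.0054, 0.0181, 0, 0, 0, -3.17]
    - [0.0054, 0.0181, 0, 0, 0, -3.17]
    - [0.0054, 0.0181, 0, 0, 0, -3.17]
    - [0.0054, 0.0181, 0, 0, 0, -3.17]

```text
t: 41.52
position: [0.5627, -0.3111, 0.1432]
ee_rot: [-3.139, -0.001, 1.425]
force: [0.2, -1.0, -3.5]
width: 0.534
finger_force: 25.0
```

>>> jog_arm:
  moves:
    - [0.0027, 0.009, 0, 0, 0, -1.6]
    - [0, 0, 0, 0, 0, 0]
    - [0, 0, 0, 0, 0, 0]
    - [0, 0, 0, 0, 0, 0]

```text
t: 41.85
position: [0.5702, -0.31, 0.1445]
ee_rot: [-3.139, -0.0, 1.448]
force: [-0.9, -0.3, -4.3]
width: 0.536
finger_force: 25.0
```

```bash
python3 -c "
from h import *
plan(.572,-.310,.0795,83,6)"
```

```text
pos [ 0.5702 -0.31    0.1445] rpy [-179.9   -0.    82.9] n 6 row [0.0, 0.0003, 0.0108] [-0.02, -0.0, -0.01] mm/row 10.8 t 41.9 w 0.536 ff 25.0
```

>>> jog_arm:
  moves:
    - [0, 0.001, 0.008, 0, 0, 0]
    - [0, 0.001, 0.013, 0, 0, 0]
    - [0, 0, 0.014, 0, 0, 0]
    - [0, 0, 0.014, 0, 0, 0]
    - [0, 0, 0.01, 0, 0, 0]
    - [0, 0, 0.005, 0, 0, 0]
    - [0, 0, 0, 0, 0, 0]
    - [0, 0, 0.002, 0, 0, 0]
    - [0, 0, 0.001, 0, 0, 0]
    - [0, 0, 0, 0, 0, 0]
    - [0, 0, 0, 0, 0, 0]

```text
t: 42.77
position: [0.5738, -0.3101, 0.079]
ee_rot: [3.141, 0.0, 1.449]
force: [-0.1, -0.2, -4.2]
width: 0.533
finger_force: 25.0
```

>>> jog_arm:
  moves:
    - [0, 0, 0.0015, 0, 0, 0]
    - [0, 0, 0.0015, 0, 0, 0]
    - [0, 0, 0, 0, 0, 0]
    - [0, 0, 0, 0, 0, 0]

```text
t: 43.1
position: [0.5738, -0.31, 0.0757]
ee_rot: [3.141, 0.0, 1.449]
force: [-0.6, -0.6, -1.5]
width: 0.536
finger_force: 25.0
```

>>> jog_arm:
  moves:
    - [0, 0, 0.0005, 0, 0, 0]
    - [0, 0, 0, 0, 0, 0]
    - [0, 0, 0, 0, 0, 0]

```text
t: 43.35
position: [0.5739, -0.3101, 0.0756]
ee_rot: [3.141, 0.0, 1.449]
force: [0.3, 0.5, 4.4]
width: 0.541
finger_force: 25.0
```

>>> jog_arm:
  moves:
    - [0, 0, 0, 0, 0, 0]
    - [0, 0, 0, 0, 0, 0]
    - [0, 0, 0, 0, 0, 0]
    - [0, 0, 0, 0, 0, 0]
    - [0, 0, 0, 0, 0, 0]
    - [0, 0, 0, 0, 0, 0]
    - [0, 0, -0.01, 0, 0, 0]
    - [0, 0, -0.025, 0, 0, 0]
    - [0, 0, -0.03, 0, 0, 0]
    - [0, 0, -0.03, 0, 0, 0]
    - [0, 0, -0.03, 0, 0, 0]
    - [0, 0, -0.03, 0, 0, 0]
  gripper: 1

```text
t: 44.35
position: [0.5734, -0.3097, 0.2324]
ee_rot: [3.141, 0.0, 1.449]
force: [1.1, -0.4, 0.6]
width: 1.001
finger_force: 0.0
```

>>> jog_arm:
  moves:
    - [-0.03, -0.025, 0, 0, 0, 0]
    - [-0.03, -0.025, 0, 0, 0, 0]
    - [-0.03, -0.025, 0, 0, 0, 0]
    - [-0.03, -0.025, 0, 0, 0, 0]
    - [-0.03, -0.025, 0, 0, 0, 0]
    - [-0.03, -0.025, 0, 0, 0, 0]
    - [0, 0, 0, 0, 0, 0]
    - [0, 0, 0, 0, 0, 0]

```text
t: 45.02
position: [0.4, -0.4728, 0.2307]
ee_rot: [-3.141, 0.001, 1.443]
force: [0.3, 0.4, 0.1]
width: 0.997
finger_force: 0.0
```

```bash
python3 - <<'E'
from h import *
s=bot.snapshot("side");t=bot.snapshot("top")
a=cv2.resize(s[150:420,150:450],(400,360)); b=cv2.resize(t[130:280,165:475],(800,388))[:, :]
out=np.zeros((600,800,3),np.uint8); b=cv2.resize(t[135:250,170:460],(605,240)); out[:240,:605]=b; out[240:600,:400]=a
a2=cv2.resize(s[165:255,300:400],(400,360),interpolation=cv2.INTER_CUBIC); out[240:,400:]=a2
cv2.imwrite("pics/end.png",out)
E
```

```text
(no output)
```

View pics/end.png

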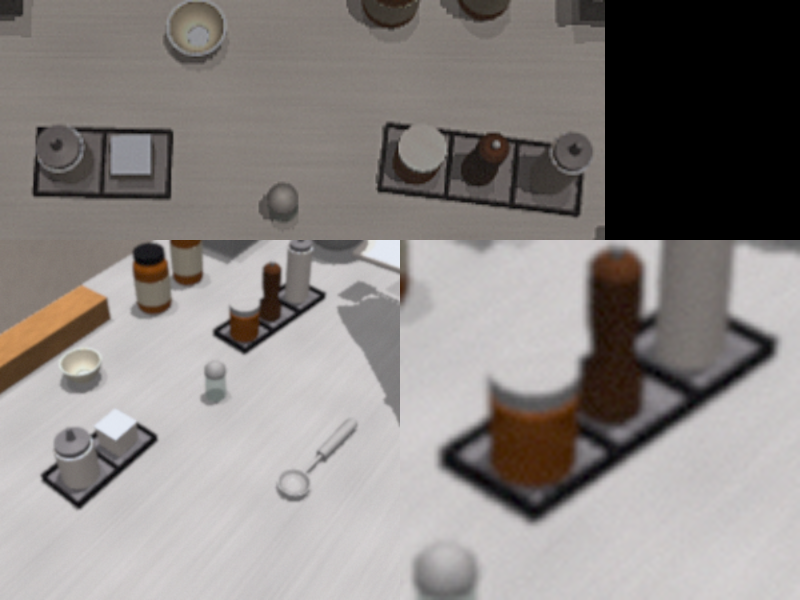

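```bash
python3 - <<'E'
from h import *
T=cam("top")
L=(np.array([.5781,-.233]),np.radians(-6.7));S=(np.array([.5825,.233]),np.radians(-.6))
for n,u,z,(c,a) in(("jar",(421,147),.079,L),("mill",(494,144),.131,L),("tall",(575,150),.159,L),("tub",(131,155),.049,S),("short",(57,146),.109,S)):
    p=onz(T,[np.array(u)/2.086+[170,135]],z)[0,:2]-c; print(n,[round(float(v),4) for v in(p@[np.cos(a),np.sin(a)],p@[-np.sin(a),np.cos(a)])])
E
```

```text
jar [0.0004, 0.0819]
mill [0.0005, 0.0047]
tall [-0.0026, -0.081]
tub [0.001, -0.0402]
short [-0.0044, 0.0356]
```

All within 6 mm of their compartment centres.

```bash
python3 -c "
from rig import bot
print(bot.close_job())"
```

```text
the job is handed in; nothing more can be done
None
```

Job handed in at about 45 s of the 122 s: all five things stand upright and released, each within about 6 mm of its compartment's centre by the top camera, and the salt shaker and ramekin look unmoved; no verdict was returned.

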